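# Charge the parcel scanner's packs

## Robot

A 6-joint arm with a two-finger parallel gripper is mounted at the origin on the work surface. World frame = base frame: x ahead of the robot, y to its left, z up, the work surface at z = 0. Lengths are in m, angles in rad, forces in N, time in s.
With the tool pointing down it reaches from about 0.425 to 0.95 m from the base axis. Payload 3.5 kg.
Tool frame: the origin (TCP) lies at the very end of the fingers, on their centre line; the grasp point (between the pads) lies 19 mm behind it; z points along the fingers, y is the direction in which the jaws open and shut (so a half turn about z gives the same grasp; the last joint's range is limited). The gripper opens to 85 mm and grips with 20 to 120 N. Pads are 22 mm wide; open, the fingers measure 114 mm over their backs; the gripper's body (76 mm by 85 mm) begins 54 mm behind the grasp point. The pads swing forward as they close: fully open they stand 13 mm farther back than shut.
Start: joints at [-1.461, 0.286, 1.577, -0, 1.279, -0.15], TCP at [0.173, -0.652, 0.231] pointing down, gripper open.
Joint ranges: [-2.77, 2.77], [-0.9, 2.22], [0.21, 2.48], [-1.53, 4.67], [0.24, 2.81], [-2.84, 2.84]. Speed limits (rad/s): [2.79, 2.79, 3.14, 3.14, 3.14, 3.14].

## Interface

Orientations are given as a unit quaternion [x, y, z, w].
In Python, from plant import ctrl, eyes, ticket gives the robot as it stands.
- The arm moves only by the tool send_rows, never from a script. Its arguments are lists of equal length, an entry for each row: "translation": the shift along the tool's x, y, z in units of 30 mm (1.0 is 30 mm), a list of three; "rotation": the turn, a rotation vector about the tool's x, y, z in units of 5 degrees (1.0 is 5 degrees), a list of three; "grip": the finger opening in mm, from 0 to 85.4. A call has 1 to 5 rows; each row shifts and turns the commanded pose from where the row before left it, along the tool's axes as they then stand; what a row does not reach is not made up. A row lasts 1/8 s, in which the tool goes at most 62.5 mm and 10.7 degrees, less where a joint would pass 70% of its speed; a pose out of reach is approached as far as the arm can. A call is refused whole if a number of a shift passes 1 or a number of a turn 1, either way. A call with a gripper value outside its range is refused whole. The fingers move at their own pace and stop on an object; "squeeze" is the grip in N (left out, the last holds). Time passes only in rows, so rows that do not move let the fingers close. It gives the time, the measured TCP pose, the force and the opening at its end, in the units of the state.
- ctrl.get_state(): the state, without advancing time (a new reading comes with each control period).
- eyes.read_camera(name): name is "scene" or "top"; returns a dict with "image" (384x512x3 uint8, blue, green, red), "mtx" (3x3 intrinsics, pixels), "xyz" and "orientation" of the camera in the world. Camera axes: x right, y down, z forward; pixel columns grow to the right and rows downward; lengths in m; the calibration is good to about 2 mm. A picture is of the moment at which its call begins. There is no depth.
- ticket.sign_off(): hands the job in, once; it reports no verdict.
The state is a dict: "time": time; "qpos": joint angles; "dq": joint speeds; "joint_efforts": joint torques, N m; "eef_pos": TCP position; "tcp_rot": TCP orientation; "contact_force": force on the tool from outside, world axes, zero at the start; "wrist_torque": the same for the moment, N m; "opening": opening from 0.0 (shut) to 1.0 (fully open).
Only numpy, scipy, OpenCV 4.12 (cv2) and the standard library are available. Lean on these libraries where they do the work, as an engineer would, in place of code of your own. Each camera call takes 0.05 s, during which the arm holds its last target. There are 200 camera calls.

## Task

Get the parcel scanner's power going: with the release rod from its tray, reach through the slot in the front of the white charging box and press the hidden latch tab until the lid springs up, then lay every loose power pack in the bay, and shut the lid until it stays latched by itself. With the lid shut, squeeze the scanner's trigger fully and let go of it, and leave the release rod lying wholly in its tray and everything else on the desk where it was.

Things in the scene. Friction and masses are not known exactly. Their poses are not given: they have to be found in the camera images.
- charger: white charging box, fixed, 164 (x) x 222 (y) x 80 mm high, 8 mm lid on top. Origin: centre of underside; front faces -x, hinge at +x. Pack bay under the lid: x = -31 to +77, y = -105 to +105 mm, floor at z = 16 mm, walls up to 80 mm; three packs lie in it side by side, the 84 mm along the box's x, 62 mm apart in y. The latch cavity (x = -76 to -36 mm) lies in front of the bay
- slot (a point): mouth of the slot, 42 mm above the desk, mid-front of the box, 15 mm before its front wall: a dark guide with two cheeks, open on top, leads to the opening. Slot 16 mm wide, 24 mm high (z = 30 to 54 mm). Axes as the box: push the rod along +x, level. The hidden tab (plate 40 x 34 mm) is 47 mm behind this point and moves 10 mm farther in +x against a spring, 2.5 N at first, 6 N fully in
- bay (a point): middle of the bay's floor, axes of the box
- latch (a joint): travel of the hidden latch tab, m: 0 at rest, 0.010 fully in; it springs back. At about 0.005 to 0.007 it frees the lid
- lid (a joint): angle of the aluminium lid, rad: 0 shut, 1.68 fully open (just past upright). Once the latch is pressed it springs up in about a second and stays up. Latched it reads 0 to 0.02. To shut it, push it over from behind (on its outer face) and press its front edge down, about 5 N, at the last up to 15 N, until it catches
- lid_hinge (a point): on the hinge line of the lid, middle of its length, at the underside of the lid (80 mm above the desk); the lid turns about y of the box
- lid_edge (a point): middle of the lid's free edge, outer face (its top face when shut), 168 mm from the hinge; moves with the lid. Axes of the lid: -x from the hinge to the edge, z out of the outer face
- rod: release rod: a square wooden handle 90 x 22 x 22 mm, with a steel rod 9 mm thick that sticks out 90 mm from its +x end; 0.12 kg, lies in the tray. Origin: centre of the handle; x points along the rod to the tip. The centre of mass is 30 mm from the origin towards the tip
- rod_tip (a point): the rod's round tip, 135 mm from the handle's centre
- rod_end (a point): the far end of the handle, 45 mm behind its centre
- tray: dark wooden tray fixed on the desk, 235 mm (x) x 100 mm (y), 16 mm high, walls and floor 4 mm. Origin: centre of its underside
- scanner: parcel scanner fixed on its side in an aluminium cradle, like a pistol lying flat. Origin: on the desk. Barrel along y (150 mm, x = 12 to 68, top at z = 71 mm); black grip towards -x (x = -85 to 12, y = -49 to -21, z = 28 to 64 mm). The grey trigger plate (56 mm long, 26 mm high, middle at z = 46 mm) stands on the grip's +y side, outer face at y = +4 mm
- squeeze (a point): where to put the gripper over grip and trigger, pointing down, fingers closing along the scanner's y: midway between the grip's back and the squeezed trigger, 41 mm along the trigger from its hinge, 48 mm above the desk. 53 mm wide at rest, 39 mm squeezed
- trigger (a joint): trigger angle, rad: 0 at rest, 0.38 squeezed fully against its stop; upright hinge at the barrel, springs back by itself. About 6 N at the pads squeezes it fully
- pack0: a loose rechargeable power pack: a dark block 84 x 34 x 26 mm, about 0.15 kg, with brass contacts on one end; lies flat at the start. Origin: its centre; x along the 84 mm, y along the 34 mm, z along the 26 mm. Some of pack0 to pack3 are absent in a run (None)
- pack1: a loose rechargeable power pack: a dark block 84 x 34 x 26 mm, about 0.15 kg, with brass contacts on one end; lies flat at the start. Origin: its centre; x along the 84 mm, y along the 34 mm, z along the 26 mm. Some of pack0 to pack3 are absent in a run (None)
- pack2: a loose rechargeable power pack: a dark block 84 x 34 x 26 mm, about 0.15 kg, with brass contacts on one end; lies flat at the start. Origin: its centre; x along the 84 mm, y along the 34 mm, z along the 26 mm. Some of pack0 to pack3 are absent in a run (None)
- pack3: a loose rechargeable power pack: a dark block 84 x 34 x 26 mm, about 0.15 kg, with brass contacts on one end; lies flat at the start. Origin: its centre; x along the 84 mm, y along the 34 mm, z along the 26 mm. Some of pack0 to pack3 are absent in a run (None)
- mug: bystander: white mug, 80 mm across, 95 mm high
- stapler: bystander: stapler, 150 x 36 x 50 mm
- dispenser: bystander: tape dispenser, 130 x 50 x 75 mm
- mouse: bystander: white computer mouse, 105 x 60 x 30 mm
- calculator: bystander: desk calculator, 130 x 75 x 14 mm

How it is judged:
By the outcome, as a careful person would: the job done as asked, in the order asked, and still so for the second after the job is handed in, with the robot touching nothing.
Of pack0, pack1, pack2, pack3 only 2 to 3 are there at a start; the rules pass over those that are not, and their reading is None.
At some moment in a run one of pack0, pack1, pack2, pack3 may be knocked a few centimetres aside while the robot is not near it.
Once in a run the grip may slacken for a moment while it holds something.
It also fails if it takes over 210 s, if anything falls off the work surface, if the arm or the gripper's body presses on something with over 40 N, if the wrist force passes 120 N, or if a joint passes its speed limit or range.

## Working session

There is one attempt and no reset: what is moved stays moved. The work goes in short steps, Python scripts to look and compute and a tool call to move; the robot and the scene stay as the last step left them, time stands still between calls to the robot, and variables do not carry over. Pictures are saved under pics/ and viewed, about 12 in all and at most 16, crops included, and the job is handed in when it is done.

Besides the shell and the picture viewer there is one more tool, called by a JSON object that holds its "method" and its "body". send_rows: Moves the arm, as the interface text tells. Its arguments: {"type":"object","properties":{"translation":{"type":"array"},"rotation":{"type":"array"},"grip":{"type":"array"},"squeeze":{"type":"number"}},"required":["translation","rotation","grip"]}

```bash
ls; mkdir -p pics
cat > h.py <<'E'
import numpy as np, cv2
from scipy.spatial.transform import Rotation as R
from plant import ctrl, eyes, ticket
def cam(n,save=None):
    c=eyes.read_camera(n)
    if save: cv2.imwrite('pics/'+save+'.png',c['image'])
    return c
def ray(c,uv,z):
    uv=np.atleast_2d(np.array(uv,float)); K=np.array(c['mtx']); d=np.c_[uv,np.ones(len(uv))]@np.linalg.inv(K).T@R.from_quat(c['orientation']).as_matrix().T
    o=np.array(c['xyz']); return o+d*((z-o[2])/d[:,2])[:,None]
def proj(c,p):
    p=np.atleast_2d(np.array(p,float)); q=(p-np.array(c['xyz']))@R.from_quat(c['orientation']).as_matrix()@np.array(c['mtx']).T
    return q[:,:2]/q[:,2:]
E
python3 - <<'E'
from h import *
for n in ('top','scene'):
    c=cam(n,n+'0'); print(n,c['mtx'],c['xyz'],c['orientation'])
    cv2.imwrite('pics/%s0b.png'%n,cv2.resize(c['image'],(800,600),interpolation=cv2.INTER_CUBIC))
print(ctrl.get_state())
E
```

```text
pics
top [[488.06745898   0.         258.54753353]
 [  0.         488.06745898 193.23939468]
 [  0.           0.           1.        ]] [ 3.75171868e-01 -1.45978774e-03  1.62111170e+00] [ 0.71243324 -0.70026478  0.03454893 -0.02957163]
scene [[376.09164754   0.         258.54257681]
 [  0.         376.09164754 190.48813467]
 [  0.           0.           1.        ]] [0.84259638 0.53767042 0.8874874 ] [ 0.22937311  0.91733171 -0.31354762 -0.08705403]
{'time': 0.1, 'qpos': array([-1.46100133e+00,  2.87106431e-01,  1.57807764e+00,  7.97981986e-06,
        1.27859041e+00, -1.50029551e-01]), 'dq': array([-0.00085973, -0.00251129, -0.00245039,  0.00063701,  0.00055435,
       -0.00176014]), 'joint_efforts': array([ 1.44919231e-03, -4.07293189e+01, -2.93698722e+01, -8.90273463e-05,
        3.40022314e-03,  1.86582406e-05]), 'eef_pos': array([ 0.1733584 , -0.65172656,  0.23004045]), 'tcp_rot': array([ 9.91572822e-01,  1.29545934e-01,  2.57634995e-05, -1.09061679e-03]), 'contact_force': array([ 0.40687446, -0.87991597, -0.62995643]), 'wrist_torque': array([ 0.09542993,  0.00069619, -0.02631051]), 'opening': 1.0009613610992232}
```

View pics/top0b.png

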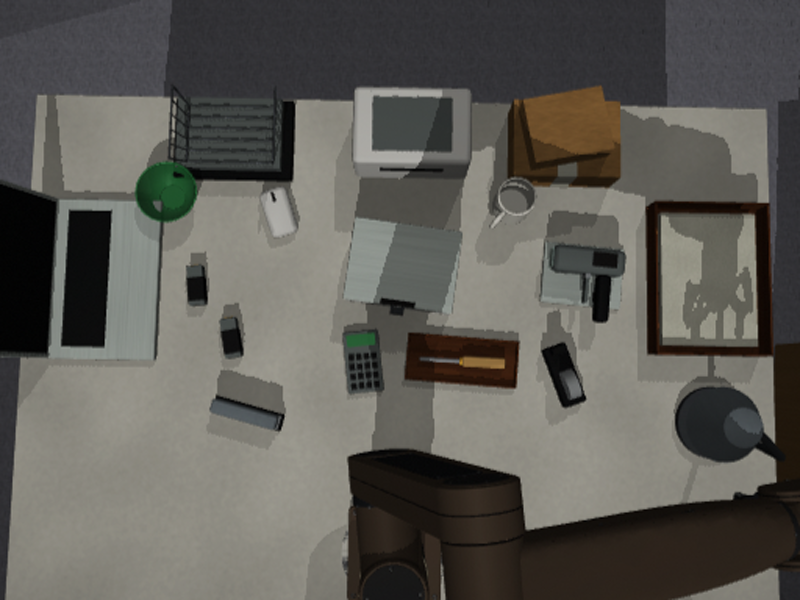

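View pics/scene0b.png

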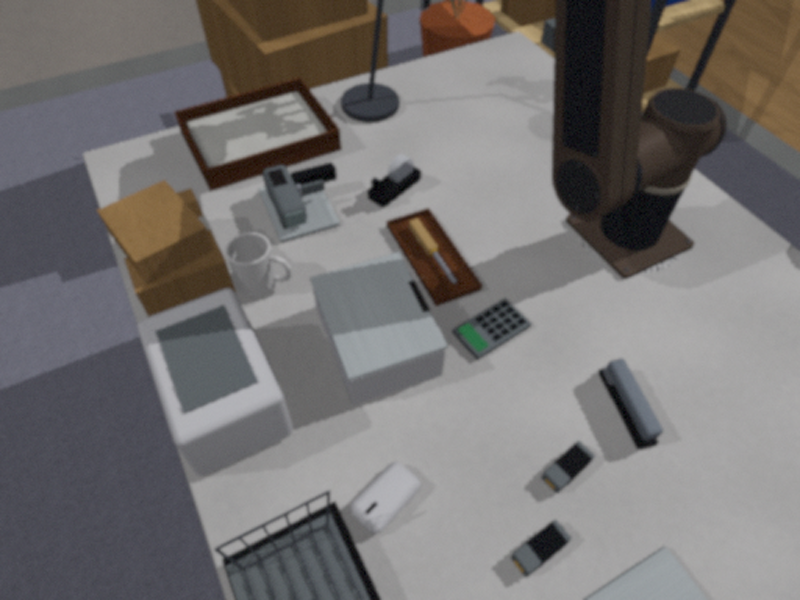

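```bash
cat > m1.py <<'E'
from h import *
c=cam('top','top1'); im=c['image']; hsv=cv2.cvtColor(im,cv2.COLOR_BGR2HSV)
def reg(mask,box,k=0):
    m=np.zeros(mask.shape,np.uint8); x0,y0,x1,y1=[int(v/1.5625) for v in box]
    m[y0:y1,x0:x1]=mask[y0:y1,x0:x1]
    if k: m=cv2.morphologyEx(m,cv2.MORPH_CLOSE,np.ones((k,k)))
    cs,_=cv2.findContours(m,cv2.RETR_EXTERNAL,cv2.CHAIN_APPROX_NONE)
    return max(cs,key=cv2.contourArea)
def rect(cnt,z,name):
    P=ray(c,cnt[:,0,:],z)[:,:2]; r=cv2.minAreaRect((P*1000).astype(np.float32)); b=cv2.boxPoints(r)
    e=b[1]-b[0]; f=b[2]-b[1]; l=e if np.hypot(*e)>np.hypot(*f) else f
    print(name,np.round(r[0],1),np.round(sorted(r[1]),1),'long axis yaw',round(np.degrees(np.arctan2(l[1],l[0])),1)); return r
H,S,V=cv2.split(hsv)
# packs
dark=((V<75)*255).astype(np.uint8)
for i,b in enumerate([(180,258,214,312),(215,315,250,362)]): rect(reg(dark,b,3),0.026,'pack dark%d'%i)
for i,b in enumerate([(180,258,214,312),(215,315,250,362)]):
    x0,y0,x1,y1=[int(v/1.5625) for v in b]; print(V[y0:y1:2,x0:x1:2])
wood=((H<25)&(S>100)&(V<110)).astype(np.uint8)*255
rect(reg(wood,(395,325,530,395),7),0.016,'tray')
hand=((H<30)&(S>90)&(V>130)).astype(np.uint8)*255
rect(reg(hand,(400,340,520,385)),0.02,'handle')
st=((S<70)&(V>70)).astype(np.uint8)*255
rect(reg(st,(412,345,465,375)),0.01,'steel')
for p in [(450,250),(380,250),(400,210),(340,250),(300,260),(420,300),(480,270)]: print(p,hsv[int(p[1]/1.5625),int(p[0]/1.5625)])
E
python3 m1.py
python3 - <<'E'
from h import *
im=cv2.imread('pics/top1.png')
a=cv2.resize(im[130:265,210:345],(600,600),interpolation=cv2.INTER_CUBIC); cv2.imwrite('pics/ca.png',a)
b=cv2.resize(im[145:270,340:410],(448,800)[:2],interpolation=cv2.INTER_CUBIC)
b=cv2.resize(im[145:215,335:410],(750,700)[:2],interpolation=cv2.INTER_CUBIC)[:600]; cv2.imwrite('pics/cb.png',b)
E
```

```text
pack dark0 [549.3 425.7] [41.7 85.5] long axis yaw 7.6
pack dark1 [441.6 349.4] [40.5 82.7] long axis yaw 11.6
[[147 147 147 147 100  99  99  99 100 146 143]
 [148 146 146 137  99  99 100 100  99 147 145]
 [148 148 132 136  90  92  71  87 100 146 147]
 [145 147  89  78  74  73  73  28  97 146 146]
 [144 145  93  74  73  74  73  36  75 146 145]
 [147 146  98  73  74  73  74  44  71 144 144]
 [146 146  73  49  36  35  23  11  43 131 143]
 [145 147  70  13  13  13  14  13   2  98 145]
 [146 145  70  13  14  14  14  13   4  97 145]
 [147 144  97  13  12  13  13  13   2  96 146]
 [146 147  99  14  13  13  13  14   4  95 144]
 [149 149 127  14  12  13  14  14   4 140 144]
 [145 148 129  13  14  14  13  13   3 142 144]
 [146 145 128  15  17  23  23  29   9 138 143]
 [145 144 126  76  74  74  75  76  24 141 143]
 [148 146 128  99  73  68  73  83  94 144 142]
 [148 145 128 126 125 127 127 125 128 142 141]]
[[141 143 142  94  94  94  95  93  95 141 142 142]
 [140 141 129  88  73  71  63  64  96 141 140 141]
 [141 140  78  75  75  74  76  24  93 139 141 144]
 [140 141  78  75  75  74  74  25  9
[... 204 characters left out ...]
2  96 143 144]
 [141 140 122  14  15  14  14  15   3  94 142 144]
 [140 141 123  18  15  15  14  15   4  95 143 145]
 [140 141 124  19  15  14  14  15   8  87 144 145]
 [141 142 126  27  15  14  15  15  13  41 148 146]
 [141 141 125  51  14  24  30  44  47  49 148 148]
 [141 143 126 106  76  75  76  72  76  84 148 150]
 [142 141 143 128  97  82  95 125 128 147 145 149]]
tray [ 401.9 -134.2] [ 97.6 234.2] long axis yaw 86.2
handle [ 396.4 -180.4] [17.5 82.8] long axis yaw 87.4
steel [400.2 -97.5] [ 7.  59.8] long axis yaw 87.2
(450, 250) [68 11 97]
(380, 250) [ 64  12 149]
(400, 210) [25 20 77]
(340, 250) [ 28  20 151]
(300, 260) [ 23  23 146]
(420, 300) [ 60  13 100]
(480, 270) [ 27  19 147]
```

View pics/ca.png

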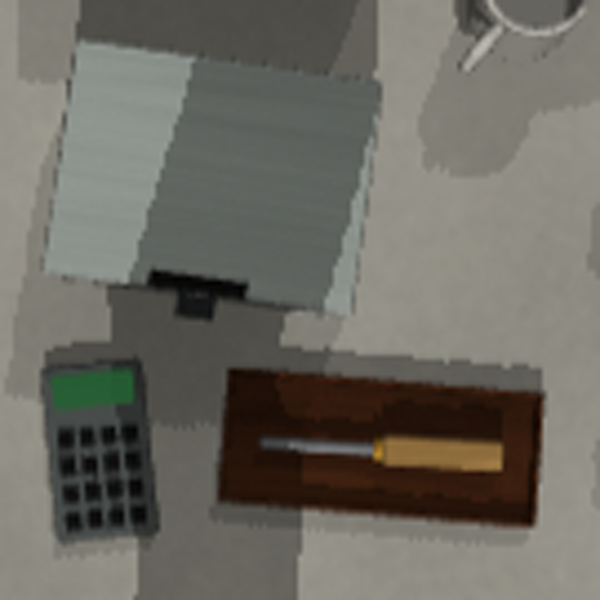

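View pics/cb.png

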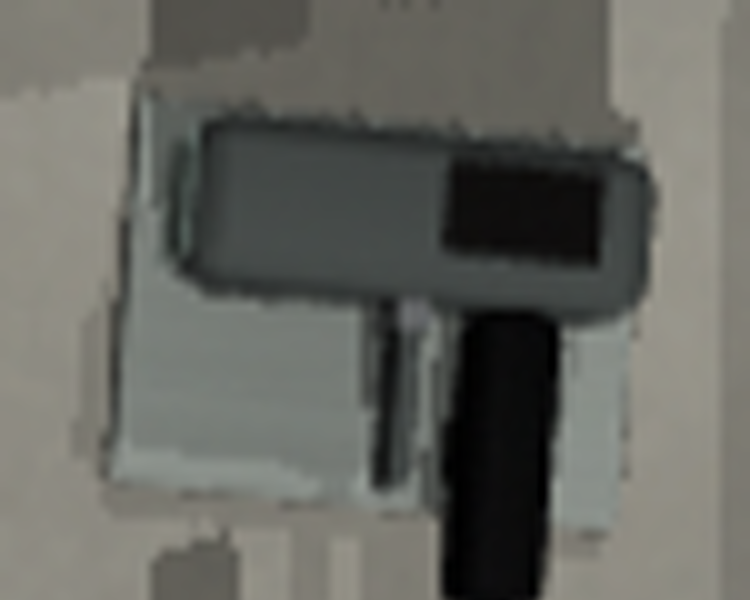

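```bash
cat > m2.py <<'E'
from h import *
c=dict(eyes.read_camera('top'))
A=lambda p:np.array(p)/(600/135.)+[210,130]
L=ray(c,A([(78,42),(380,86),(352,314),(46,272)]),.088)[:,:2]; print('lid',L.round(4).tolist())
print('edges',[np.linalg.norm(L[i]-L[(i+1)%4]).round(4) for i in range(4)],'mean',L.mean(0))
ax=(L[0]+L[1]-L[2]-L[3])[:2]; ay=(L[0]+L[3]-L[1]-L[2])[:2]
print('yaw from x',np.degrees(np.arctan2(ax[1],ax[0])),'from y',np.degrees(np.arctan2(-ay[0],ay[1])))
print('guide front mid',ray(c,A([(197,318),(178,318),(215,318)]),.054).round(4).tolist())
B=lambda p:np.array(p)/10.+[335,145]
print('barrel',ray(c,B([(200,120),(655,160),(640,322),(180,275)]),.071)[:,:2].round(4).tolist())
print('grip',ray(c,B([(465,312),(557,316),(545,600),(445,590)]),.064)[:,:2].round(4).tolist())
print('trig',ray(c,B([(375,300),(405,300),(375,490),(400,490)]),.059)[:,:2].round(4).tolist())
T=lambda p:A(p)
print('rod tip/neck/end',ray(c,A([(260,444),(380,452),(502,457)]),.015)[:,:2].round(4).tolist())
E
python3 m2.py
```

```text
lid [[0.685, 0.0905], [0.657, -0.1263], [0.493, -0.1081], [0.5191, 0.1095]]
edges [np.float64(0.2186), np.float64(0.165), np.float64(0.2191), np.float64(0.167)] mean [ 0.58849495 -0.00859268]
yaw from x -6.427907351307947 from y -7.092612037435904
guide front mid [[0.4907, 0.0018, 0.054], [0.4905, 0.0156, 0.054], [0.4909, -0.0112, 0.054]]
barrel [[0.6387, -0.3194], [0.6284, -0.4659], [0.5758, -0.4606], [0.5884, -0.3129]]
grip [[0.579, -0.4062], [0.5782, -0.4359], [0.4865, -0.4313], [0.4891, -0.3992]]
trig [[0.583, -0.3784], [0.5832, -0.3881], [0.5213, -0.3781], [0.5215, -0.3862]]
rod tip/neck/end [[0.4011, -0.0462], [0.3967, -0.135], [0.3946, -0.2252]]
```

Run:
```python
from h import *
t=cam('top');s=cam('scene')
p=ctrl.get_state()['eef_pos']
print('tcp top800',proj(t,p)*1.5625,'scene800',proj(s,p)*1.5625, 'z+.2',proj(s,p+[0,0,.2])*1.5625)
b=ray(s,np.array([[370,105]])/1.5625,0); print('lamp base',b,proj(t,b)*1.5625, ray(s,np.array([[378,0]])/1.5625,.3))
```

```text
tcp top800 [[758.08328544 490.12616358]] scene800 [[409.41399497   6.86694867]] z+.2 [[411.68374787 -91.58495244]]
lamp base [[ 0.27947361 -0.65829876  0.        ]] [[708.31784525 422.04170361]] [[ 0.28853772 -0.58226328  0.3       ]]
```

{"method": "send_rows", "body": {"translation": [[0.245,-0.92,0],[0.245,-0.92,0],[0.245,-0.92,0],[0.245,-0.92,0],[0.245,-0.92,0]], "rotation": [[0,0,0],[0,0,0],[0,0,0],[0,0,0],[0,0,0]], "grip": [85,85,85,85,85]}}

```text
time: 0.92
eef_pos: [0.1735, -0.5086, 0.2314]
tcp_rot: [0.992, 0.13, -0.0, 0.0]
contact_force: [0.5, 0.4, -0.9]
opening: 0.996
```

{"method": "send_rows", "body": {"translation": [[0.245,-0.92,0],[0.245,-0.92,0],[0.9,-0.1,0],[0.9,-0.1,0],[0.9,-0.1,0]], "rotation": [[0,0,0],[0,0,0],[0,0,0],[0,0,0],[0,0,0]], "grip": [85,85,85,85,85]}}

```text
time: 1.55
eef_pos: [0.2502, -0.4225, 0.2315]
tcp_rot: [0.992, 0.129, 0.0, 0.0]
contact_force: [0.3, 0.4, 0.5]
opening: 0.996
```

{"method": "send_rows", "body": {"translation": [[0.9,-0.1,0],[0.9,-0.1,0],[0.73,-0.94,0],[0.73,-0.94,0],[0.73,-0.94,0]], "rotation": [[0,0,0],[0,0,0],[0,0,0],[0,0,0],[0,0,0]], "grip": [85,85,85,85,85]}}

```text
time: 2.17
eef_pos: [0.3422, -0.3035, 0.2314]
tcp_rot: [0.992, 0.129, 0.0, 0.0]
contact_force: [1.0, 0.9, 0.2]
opening: 0.995
```

```bash
cat >> h.py <<'E'
def log():
    import json
    s=ctrl.get_state(); open('log.txt','a').write(json.dumps([list(map(float,s[k])) for k in('qpos','eef_pos','tcp_rot')])+'\n')
    M=R.from_quat(s['tcp_rot']).as_matrix()
    print('t',round(s['time'],2),'p',np.round(s['eef_pos'],4),'x',M[:,0].round(3),'z',M[:,2].round(3),'q',np.round(s['qpos'],2),'F',np.round(s['contact_force'],1),'op',round(s['opening']*85.4,1)); return s
def to(p=None,psi=None,tilt=0):
    """prints tool-frame shift units to p, and rotvec units to (psi deg, tilt deg about jaw axis)"""
    s=log(); M=R.from_quat(s['tcp_rot']).as_matrix()
    if p is not None: print('shift units',((np.array(p)-s['eef_pos'])@M/.03).round(2))
    if psi is not None:
        a=np.radians(psi); D=np.array([[np.cos(a),np.sin(a),0],[np.sin(a),-np.cos(a),0],[0,0,-1]])@R.from_euler('y',tilt,degrees=True).as_matrix()
        print('rot units',(np.degrees(R.from_matrix(M.T@D).as_rotvec())/5).round(2))
E
python3 -c "
from h import *
to([.3966,-.1702,.2],87.9)"
```

```text
t 2.17 p [ 0.3422 -0.3035  0.2314] x [0.966 0.257 0.   ] z [ 0. -0. -1.] q [-0.95 -0.21  2.09  0.    1.26  0.36] F [1.  0.9 0.2] op 85.0
shift units [ 2.89 -3.83  1.05]
rot units [  0.    -0.   -14.61]
```

{"method": "send_rows", "body": {"translation": [[0.72,-0.96,0],[0.72,-0.96,0],[0.72,-0.96,0],[0.72,-0.96,0],[0,0,0]], "rotation": [[0,0,0],[0,0,0],[0,0,0],[0,0,0],[0,0,-1]], "grip": [36,36,36,36,36]}}

```text
time: 2.8
eef_pos: [0.3963, -0.1691, 0.2314]
tcp_rot: [0.984, 0.176, 0.0, -0.0]
contact_force: [1.2, -0.9, -0.7]
opening: 0.421
```

{"method": "send_rows", "body": {"translation": [[0,0,0],[0,0,0],[0,0,0],[0,0,0],[0,0,0]], "rotation": [[0,0,-1],[0,0,-1],[0,0,-1],[0,0,-1],[0,0,-1]], "grip": [36,36,36,36,36]}}

```text
time: 3.42
eef_pos: [0.3958, -0.171, 0.2314]
tcp_rot: [0.924, 0.383, 0.0, 0.0]
contact_force: [0.1, -0.1, 0.3]
opening: 0.423
```

{"method": "send_rows", "body": {"translation": [[0,0,0],[0,0,0],[0,0,0],[0,0,0],[0,0,0]], "rotation": [[0,0,-1],[0,0,-1],[0,0,-1],[0,0,-1],[0,0,-1]], "grip": [36,36,36,36,36]}}

```text
time: 4.05
eef_pos: [0.3958, -0.171, 0.2314]
tcp_rot: [0.819, 0.574, 0.0, 0.0]
contact_force: [-0.1, -0.0, -0.1]
opening: 0.425
```

{"method": "send_rows", "body": {"translation": [[0,0,1],[0,0,1],[0,0,1],[0,0,1],[0,0,0]], "rotation": [[0,0,-1],[0,0,-1],[0,0,-1],[0,0,-0.6],[0,0,0]], "grip": [36,36,36,36,36]}}

```text
time: 4.68
eef_pos: [0.3941, -0.1698, 0.1092]
tcp_rot: [0.72, 0.694, -0.0, -0.003]
contact_force: [-0.2, 0.8, -0.7]
opening: 0.422
```

```bash
python3 -c "
from h import *
to([.3966,-.1702,.06],87.9)
for n in('top','scene'):
    c=cam(n,n+'2'); print(n,(proj(c,[.3966,-.1702,.05])).round(1))
c=cam('scene'); u=proj(c,[.3966,-.1702,.03])[0].astype(int); x0,y0=u-[70,60]; cv2.imwrite('pics/s2c.png',cv2.resize(c['image'][max(y0,0):y0+120,x0:x0+160],None,fx=5,fy=5,interpolation=cv2.INTER_CUBIC))
"
```

```text
t 4.67 p [ 0.3941 -0.1698  0.1092] x [0.038 0.999 0.003] z [-0.005  0.003 -1.   ] q [-0.64 -0.13  2.26  0.    1.02 -0.61] F [-0.2  0.8 -0.7] op 36.0
shift units [-0.01  0.09  1.64]
rot units [-0.05 -0.04 -0.01]
top [[307.4 231.8]]
scene [[272.1 144.9]]
```

{"method": "send_rows", "body": {"translation": [[0,0,0],[0,0,0],[0,0,0],[0,0,0]], "rotation": [[0,-1,0],[0,-1,0],[0,-1,0],[0,0,0]], "grip": [36,36,36,36]}}

```text
time: 5.32
eef_pos: [0.3966, -0.1705, 0.1126]
tcp_rot: [0.713, 0.689, -0.093, 0.092]
contact_force: [-0.3, 0.6, 1.0]
opening: 0.421
```

```bash
cat > kin.py <<'E'
import json,numpy as np
from h import *
from scipy.optimize import least_squares
D=[json.loads(l) for l in open('log.txt')]
def fk(q,p):
    d1,a1,L1,e,L2,Lt,b,wo=p
    # shoulder lateral offset b; planar (r,z), elbow offset e perpendicular to the forearm
    Rz=R.from_euler('z',q[0]); A=R.from_euler('y',q[1]); B=R.from_euler('y',q[1]+q[2])
    pos=np.array([a1,b,d1])+A.apply([0,0,L1])+B.apply([e,0,L2])
    W=B*R.from_euler('z',q[3])*R.from_euler('y',q[4])
    return Rz.apply(pos+W.apply([wo,0,Lt])), Rz*W
def fit():
    f=lambda p:np.concatenate([fk(q,p)[0]-x for q,x,_ in D]+[1e-4*(np.array(p)-[.35,0,.43,0,.5,.25,.1,0])])
    return least_squares(f,[.35,0,.43,0,.5,.25,.1,0])
if __name__=='__main__':
    log(); D=[json.loads(l) for l in open('log.txt')]
    s=fit(); print(s.x.round(4),np.abs(s.fun).max())
E
python3 kin.py
```

```text
t 5.33 p [ 0.3966 -0.1705  0.1126] x [ 0.034  0.965 -0.259] z [-0.007 -0.259 -0.966] q [-0.51 -0.17  2.3  -0.3   0.9  -0.3 ] F [-0.3  0.6  1. ] op 36.0
[0.2403 0.     0.443  0.0206 0.5725 0.2493 0.1009 0.    ] 1.0969869378037084e-05
```

```bash
cat >> kin.py <<'E'
P=None
lo=np.array([-2.77,-.9,.21,-1.53,.24]);hi=np.array([2.77,2.22,2.48,4.67,2.81])
def ik(pos,zd,q0):
    global P
    if P is None: P=fit().x
    def f(q):
        x,W=fk(q,P); return np.concatenate([(x-pos)*10,W.apply([0,0,1])-zd])
    s=least_squares(f,np.clip(q0,lo+.01,hi-.01),bounds=(lo,hi)); x,W=fk(s.x,P)
    return s.x,np.linalg.norm(x-pos)*1000,np.degrees(np.arccos(min(1,W.apply([0,0,1])@zd)))
E
python3 - <<'E'
from kin import *
q0=[-.5,-.17,2.3,0,.9]
yb=np.radians(-6.9); ux=np.array([np.cos(yb),np.sin(yb),0]); slot=np.array([.4942,.0028,0])
ur=np.array([.036,.9993,0])
def show(n,pos,u,t):
    zd=np.array([0,0,-np.cos(np.radians(t))])-np.sin(np.radians(t))*u
    q,e,a=ik(pos,zd,q0); print(n,t,np.round(pos,3),q.round(2),'err mm %.1f deg %.2f'%(e,a))
for t in(0,10,15,20):
    show('pick',np.array([.3966,-.1702,.010]),ur,t)
    for g in (0,10,20): 
      for tip in(0,57): show('tip%d g%d'%(tip,g),slot+ux*(tip-135+g)+[0,0,.033],ux,t)
E
```

```text
pick 0 [ 0.397 -0.17   0.01 ] [-0.64  0.07  2.29 -0.    0.78] err mm 0.0 deg 0.00
tip0 g0 0 [-1.33528e+02  1.62210e+01  3.30000e-02] [-2.77  1.42  0.21 -1.52  0.5 ] err mm 133421.8 deg 85.78
tip57 g0 0 [-7.6941e+01  9.3730e+00  3.3000e-02] [-2.77  1.42  0.21 -1.53  0.5 ] err mm 76422.9 deg 85.90
tip0 g10 0 [-1.236e+02  1.502e+01  3.300e-02] [-2.77  1.42  0.21 -1.52  0.5 ] err mm 123421.9 deg 85.87
tip57 g10 0 [-6.7013e+01  8.1720e+00  3.3000e-02] [-2.77  1.42  0.21 -1.53  0.5 ] err mm 66423.3 deg 85.91
tip0 g20 0 [-1.13673e+02  1.38190e+01  3.30000e-02] [-2.77  1.42  0.21 -1.52  0.5 ] err mm 113422.1 deg 85.79
tip57 g20 0 [-5.7086e+01  6.9710e+00  3.3000e-02] [-2.77  1.42  0.21 -1.53  0.5 ] err mm 56423.9 deg 85.86
pick 10 [ 0.397 -0.17   0.01 ] [-0.55  0.05  2.32 -0.24  0.69] err mm 0.0 deg 0.10
tip0 g0 10 [-1.33528e+02  1.62210e+01  3.30000e-02] [-2.77  1.42  0.21 -1.52  0.49] err mm 133421.8 deg 75.83
tip57 g0 10 [-7.6941e+01  9.3730e+00  3.3000e-02] [-2.77  1.42  0.21 -1.52  0.5 ] err mm 76423.0 deg 75.86
tip0 g10 10 [-1.236e+02  1.502e+01  3.300e-02] [-2.77  1.42  0.21 -1.52  0.
[... 1120 characters left out ...]
[-0.46  0.06  2.34 -0.53  0.66] err mm 0.0 deg 0.20
tip0 g0 20 [-1.33528e+02  1.62210e+01  3.30000e-02] [-2.77  1.42  0.21 -1.52  0.49] err mm 133421.8 deg 65.79
tip57 g0 20 [-7.6941e+01  9.3730e+00  3.3000e-02] [-2.77  1.42  0.21 -1.53  0.5 ] err mm 76422.9 deg 65.92
tip0 g10 20 [-1.236e+02  1.502e+01  3.300e-02] [-2.77  1.42  0.21 -1.52  0.5 ] err mm 123421.9 deg 65.80
tip57 g10 20 [-6.7013e+01  8.1720e+00  3.3000e-02] [-2.77  1.42  0.21 -1.53  0.5 ] err mm 66423.4 deg 65.88
tip0 g20 20 [-1.13673e+02  1.38190e+01  3.30000e-02] [-2.77  1.42  0.21 -1.52  0.5 ] err mm 113422.0 deg 65.91
tip57 g20 20 [-5.7086e+01  6.9710e+00  3.3000e-02] [-2.77  1.42  0.21 -1.53  0.5 ] err mm 56423.9 deg 65.88
```

Units slip (mm vs m); picks are all reachable. Redo the press poses.

Run:
```python
from kin import *
q0=[-.2,-.17,2.3,0,.9]
yb=np.radians(-6.9); ux=np.array([np.cos(yb),np.sin(yb),0]); slot=np.array([.4942,.0028,0])
for t in(0,8,12,15,20):
  for g in (0,10,20): 
    for tip in(-10,57):
      pos=slot+ux*(tip-135+g)/1000+[0,0,.033]
      zd=np.array([0,0,-np.cos(np.radians(t))])-np.sin(np.radians(t))*ux
      q,e,a=ik(pos,zd,q0); print(t,'tip%d g%d'%(tip,g),np.round(pos[:2],3),q.round(2),'err mm %.1f deg %.2f'%(e,a))
```

```text
0 tip-10 g0 [0.35 0.02] [-0.23 -0.18  2.47 -0.    0.85] err mm 0.0 deg 0.00
0 tip57 g0 [0.417 0.012] [-0.22 -0.01  2.32 -0.    0.83] err mm 0.0 deg 0.00
0 tip-10 g10 [0.36  0.019] [-0.23 -0.15  2.45 -0.    0.84] err mm 0.0 deg 0.00
0 tip57 g10 [0.427 0.011] [-0.21  0.01  2.3  -0.    0.83] err mm 0.0 deg 0.00
0 tip-10 g20 [0.37  0.018] [-0.23 -0.13  2.43 -0.    0.84] err mm 0.0 deg 0.00
0 tip57 g20 [0.437 0.01 ] [-0.21  0.04  2.27 -0.    0.83] err mm 0.0 deg 0.00
8 tip-10 g0 [0.35 0.02] [-0.22 -0.08  2.4  -0.02  0.97] err mm 0.0 deg 0.00
8 tip57 g0 [0.417 0.012] [-0.21  0.07  2.24 -0.01  0.97] err mm 0.0 deg 0.00
8 tip-10 g10 [0.36  0.019] [-0.22 -0.06  2.37 -0.02  0.97] err mm 0.0 deg 0.00
8 tip57 g10 [0.427 0.011] [-0.21  0.09  2.22 -0.01  0.97] err mm 0.0 deg 0.00
8 tip-10 g20 [0.37  0.018] [-0.22 -0.03  2.35 -0.02  0.97] err mm 0.0 deg 0.00
8 tip57 g20 [0.437 0.01 ] [-0.2   0.11  2.19 -0.01  0.97] err mm 0.0 deg 0.00
12 tip-10 g0 [0.35 0.02] [-0.22 -0.03  2.36 -0.02  1.03] err mm 0.0 deg 0.00
12 tip57 g0 [0.417 0.012] [-0.2   0.11  2.2  -0.02  1.03] err mm 0.0 deg 0.00
12 tip-10 g
[... 552 characters left out ...]
10 [0.427 0.011] [-0.2   0.17  2.15 -0.02  1.09] err mm 0.0 deg 0.00
15 tip-10 g20 [0.37  0.018] [-0.21  0.05  2.28 -0.03  1.07] err mm 0.0 deg 0.00
15 tip57 g20 [0.437 0.01 ] [-0.2   0.19  2.13 -0.02  1.09] err mm 0.0 deg 0.00
20 tip-10 g0 [0.35 0.02] [-0.21  0.06  2.28 -0.03  1.14] err mm 0.0 deg 0.00
20 tip57 g0 [0.417 0.012] [-0.2   0.2   2.13 -0.03  1.16] err mm 0.0 deg 0.00
20 tip-10 g10 [0.36  0.019] [-0.21  0.09  2.26 -0.03  1.15] err mm 0.0 deg 0.00
20 tip57 g10 [0.427 0.011] [-0.2   0.22  2.1  -0.03  1.17] err mm 0.0 deg 0.00
20 tip-10 g20 [0.37  0.018] [-0.21  0.11  2.23 -0.03  1.15] err mm 0.0 deg 0.00
20 tip57 g20 [0.437 0.01 ] [-0.2   0.24  2.08 -0.03  1.17] err mm 0.0 deg 0.00
```

{"method": "send_rows", "body": {"translation": [[0,0,0],[0,0,0],[0,0,0],[0.3,0,1],[0,0,1]], "rotation": [[0,1,0],[0,1,0],[0,1,0],[0,0,0],[0,0,0]], "grip": [36,36,36,36,36]}}

```text
time: 5.95
eef_pos: [0.3975, -0.1634, 0.0523]
tcp_rot: [0.72, 0.694, 0.001, 0.002]
contact_force: [0.8, -0.3, -0.1]
opening: 0.418
```

```bash
python3 -c "
from h import *
to([.3969,-.1602,.006],87.9)
c=cam('scene','s3'); u=proj(c,[.3966,-.16,.03])[0].astype(int); x0,y0=u-[60,60]; cv2.imwrite('pics/s3c.png',cv2.resize(c['image'][max(y0,0):y0+100,x0:x0+130],None,fx=6,fy=6,interpolation=cv2.INTER_CUBIC))
"
```

```text
t 5.95 p [ 0.3975 -0.1634  0.0523] x [ 0.038  0.999 -0.001] z [ 0.004 -0.001 -1.   ] q [-0.63 -0.02  2.29  0.    0.87 -0.59] F [ 0.8 -0.3 -0.1] op 35.7
shift units [ 0.11 -0.03  1.54]
rot units [ 0.04  0.01 -0.02]
```

View pics/s3c.png

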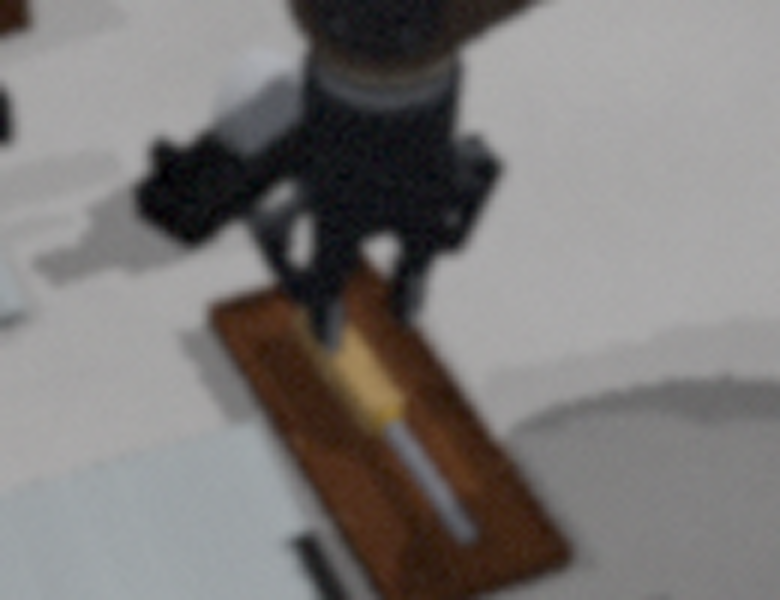

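{"method": "send_rows", "body": {"translation": [[0.1,0,0.8],[0,0,0.7],[0,0,0],[0,0,0],[0,0,0]], "rotation": [[0,0,0],[0,0,0],[0,0,0],[0,0,0],[0,0,0]], "grip": [36,36,36,15,15], "squeeze": 80}}

```text
time: 6.62
eef_pos: [0.3975, -0.1601, 0.008]
tcp_rot: [0.72, 0.694, 0.0, 0.002]
contact_force: [-0.7, 0.1, 3.7]
opening: 0.235
```

{"method": "send_rows", "body": {"translation": [[0,0,0],[0,0,-0.5],[0,0,-1],[0,0,-1],[0,0,0]], "rotation": [[0,0,0],[0,0,0],[0,0,0],[0,0,0],[0,0,0]], "grip": [15,15,15,15,15]}}

```text
time: 7.25
eef_pos: [0.398, -0.1601, 0.0841]
tcp_rot: [0.72, 0.694, 0.001, 0.003]
contact_force: [-0.7, -0.1, -1.2]
opening: 0.233
```

```bash
python3 -c "
from h import *
to([.3646,.018,.1],-6.9)
c=cam('scene','s4'); u=proj(c,[.3966,-.14,.08])[0].astype(int); x0,y0=u-[60,50]; cv2.imwrite('pics/s4c.png',cv2.resize(c['image'][max(y0,0):y0+100,x0:x0+130],None,fx=6,fy=6,interpolation=cv2.INTER_CUBIC))
"
```

```text
t 7.25 p [ 0.398  -0.1601  0.0841] x [ 0.037  0.999 -0.004] z [ 0.006 -0.004 -1.   ] q [-0.62 -0.09  2.28  0.    0.95 -0.58] F [-0.7 -0.1 -1.2] op 19.9
shift units [ 5.89 -1.33 -0.56]
rot units [ 0.08 -0.02 18.96]
```

View pics/s4c.png

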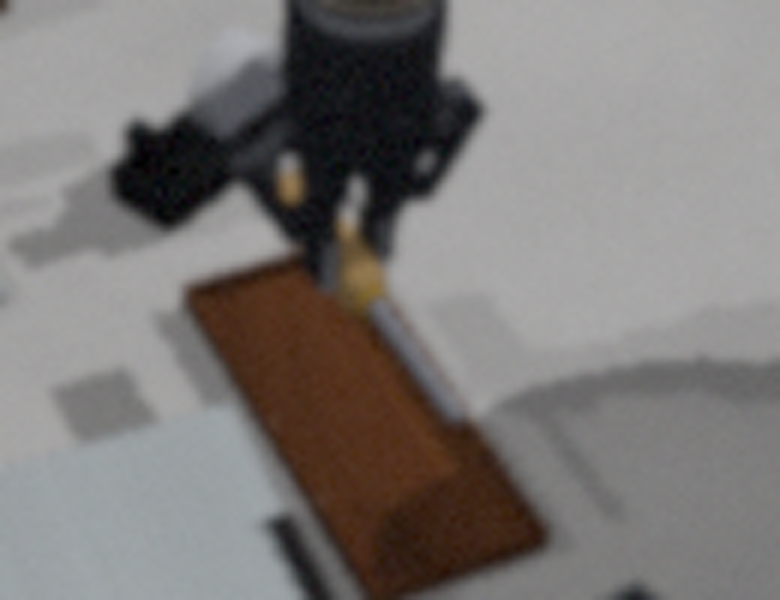

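Run:
```python
from kin import *
for z in(.035,.07,.1,.15):
    print(z,ik(np.array([.370,.018,z]),np.array([0,0,-1.]),[-.2,-.17,2.3,0,.9]))
```

```text
0.035 (array([-2.27255958e-01, -1.32103416e-01,  2.42808302e+00, -9.02158094e-09,
        8.45613072e-01]), np.float64(9.265715487360354e-07), np.float64(1.7075472925031877e-06))
0.07 (array([-2.27255963e-01, -2.13934133e-01,  2.41466453e+00, -6.54869707e-11,
        9.40862256e-01]), np.float64(7.533091818619182e-09), np.float64(0.0))
0.1 (array([-2.27255963e-01, -2.75601885e-01,  2.39740723e+00, -1.53566696e-14,
        1.01978731e+00]), np.float64(2.2330736244036896e-12), np.float64(0.0))
0.15 (array([-2.27255963e-01, -3.60589488e-01,  2.35772953e+00, -1.02548749e-09,
        1.14445262e+00]), np.float64(1.4312558231875501e-07), np.float64(0.0))
```

{"method": "send_rows", "body": {"translation": [[0,0,-1],[0,0,-1],[0,0,0],[0,0,0],[0,0,0]], "rotation": [[0,0,0],[0,0,0.5],[0,0,1],[0,0,1],[0,0,1]], "grip": [15,15,15,15,15]}}

```text
time: 7.92
eef_pos: [0.3951, -0.1582, 0.1393]
tcp_rot: [0.818, 0.575, -0.001, -0.002]
contact_force: [0.1, 0.7, -2.4]
opening: 0.235
```

{"method": "send_rows", "body": {"translation": [[0,0,0],[0,0,0],[0,0,0],[0,0,0],[0,0,0]], "rotation": [[0,0,1],[0,0,1],[0,0,1],[0,0,1],[0,0,1]], "grip": [15,15,15,15,15]}}

```text
time: 8.55
eef_pos: [0.3951, -0.1582, 0.1392]
tcp_rot: [0.923, 0.384, -0.001, -0.002]
contact_force: [-0.3, -0.3, -1.7]
opening: 0.235
```

{"method": "send_rows", "body": {"translation": [[0,0,0],[0,0,0],[0,0,0],[0,0,0],[0,0,0]], "rotation": [[0,0,1],[0,0,1],[0,0,1],[0,0,1],[0,0,1]], "grip": [15,15,15,15,15]}}

```text
time: 9.18
eef_pos: [0.3951, -0.1582, 0.1392]
tcp_rot: [0.984, 0.176, -0.001, -0.002]
contact_force: [0.2, -0.2, -1.4]
opening: 0.239
```

{"method": "send_rows", "body": {"translation": [[0,0,0],[0,0,0],[0,0,0],[0,0,0],[0,0,0]], "rotation": [[0,0,1],[0,0,1],[0,0,1],[0,0,1],[0,0,1]], "grip": [15,15,15,15,15]}}

```text
time: 9.8
eef_pos: [0.3951, -0.1582, 0.1392]
tcp_rot: [0.999, -0.042, -0.002, -0.001]
contact_force: [0.2, -0.5, -1.3]
opening: 0.236
```

```bash
python3 -c "
from h import *
to([.370,.018,.12],-6.9)"
```

```text
t 9.8 p [ 0.3951 -0.1582  0.1392] x [ 0.997 -0.083 -0.003] z [-0.003  0.002 -1.   ] q [-0.62 -0.18  2.24  0.    1.09  1.03] F [ 0.2 -0.5 -1.3] op 20.1
shift units [-1.32 -5.78  0.66]
rot units [-0.02  0.04  0.42]
```

{"method": "send_rows", "body": {"translation": [[-0.22,-0.97,0],[-0.22,-0.97,0],[-0.22,-0.96,0],[-0.22,-0.96,0],[-0.22,-0.96,0]], "rotation": [[0,0,0],[0,0,0],[0,0,0],[0,0,0],[0,0,0]], "grip": [15,15,15,15,15]}}

```text
time: 10.42
eef_pos: [0.3735, -0.011, 0.1394]
tcp_rot: [0.999, -0.04, -0.002, -0.001]
contact_force: [0.7, -0.4, -1.0]
opening: 0.237
```

{"method": "send_rows", "body": {"translation": [[-0.22,-0.96,0],[0,0,0.7],[0,0,0]], "rotation": [[0,0,0],[0,0,0.4],[0,0,0]], "grip": [15,15,15]}}

```text
time: 10.8
eef_pos: [0.3681, 0.0179, 0.1173]
tcp_rot: [0.998, -0.057, -0.004, -0.001]
contact_force: [-0.6, -0.1, -0.7]
opening: 0.231
```

```bash
python3 -c "
from h import *
to([.370,.018,.035],-6.9)
yb=np.radians(-6.9); ux=np.array([np.cos(yb),np.sin(yb),0])
s=ctrl.get_state(); tip=s['eef_pos']+ux*.115+[0,0,.007]
out=[]
for n,(w,h) in(('top',(80,70)),('scene',(80,70))):
    c=cam(n,n+'5'); u=proj(c,tip)[0]; print(n,'expected tip px',u.round(1)); x0,y0=(u-[w/2,h/2]).astype(int); print('crop',x0,y0); out.append(cv2.resize(c['image'][y0:y0+h,x0:x0+w],None,fx=5,fy=5,interpolation=cv2.INTER_CUBIC))
cv2.imwrite('pics/tip5.png',np.hstack(out))
"
```

```text
t 10.8 p [0.3681 0.0179 0.1173] x [ 0.993 -0.114 -0.007] z [-0.007  0.002 -1.   ] q [-0.23 -0.31  2.39  0.    1.07  1.46] F [-0.6 -0.1 -0.7] op 19.7
shift units [ 0.08 -0.01  2.74]
rot units [-0.01  0.08  0.07]
top expected tip px [253.5 202.6]
crop 213 167
scene expected tip px [277.8 177.3]
crop 237 142
```

View pics/tip5.png

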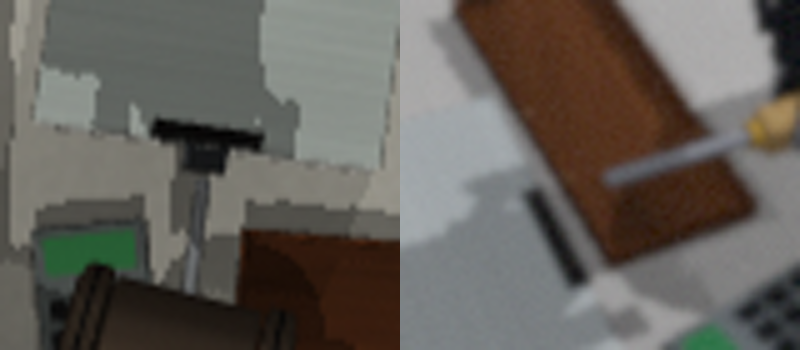

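{"method": "send_rows", "body": {"translation": [[0,0,0.9],[0,0,0.9],[0,0,0.94],[0,0,0],[0,0,0]], "rotation": [[0,0.08,0.07],[0,0,0],[0,0,0],[0,0,0],[0,0,0]], "grip": [15,15,15,15,15]}}

```text
time: 11.52
eef_pos: [0.3721, 0.0165, 0.0392]
tcp_rot: [0.998, -0.061, 0.004, 0.0]
contact_force: [-0.0, -0.3, -0.8]
opening: 0.235
```

```bash
python3 -c "
from h import *
to([.370,.0178,.035],-6.9)
t=cam('top'); print(ray(t,[(254.2,199.5),(254.2,201.2)],.054), ray(t,[(254.5,194)],.05))
yb=np.radians(-6.9); ux=np.array([np.cos(yb),np.sin(yb),0]); s=ctrl.get_state()
tip=s['eef_pos']+ux*.115+[0,0,.007]; print('tip',tip)
out=[]
w,h=80,70
for n in('top','scene'):
    c=cam(n); u=proj(c,tip)[0]; x0,y0=(u-[w/2,h/2]).astype(int); print(n,u,x0,y0); out.append(cv2.resize(c['image'][y0:y0+h,x0:x0+w],None,fx=5,fy=5,interpolation=cv2.INTER_CUBIC))
cv2.imwrite('pics/tip6.png',np.hstack(out))
"
```

```text
t 11.53 p [0.3721 0.0165 0.0392] x [ 0.993 -0.122  0.009] z [ 0.009 -0.001 -1.   ] q [-0.23 -0.14  2.43  0.    0.85  1.46] F [-0.  -0.3 -0.8] op 20.1
shift units [-0.08 -0.03  0.14]
rot units [ 0.   -0.1  -0.02]
[[0.4973236  0.00235992 0.054     ]
 [0.49183567 0.00226289 0.054     ]] [[0.51547665 0.00171548 0.05      ]]
tip [0.48659873 0.00265114 0.04655458]
top [254.053747   202.98408308] 214 167
scene [274.70451824 195.26576247] 234 160
```

View pics/tip6.png

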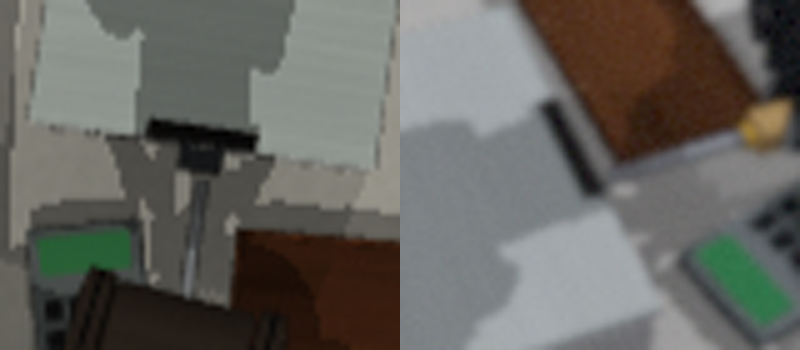

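{"method": "send_rows", "body": {"translation": [[0,-0.02,0.14],[0.4,0,0],[0.4,0,0],[0.4,0,0],[0,0,0]], "rotation": [[0,-0.1,0],[0,0,0],[0,0,0],[0,0,0],[0,0,0]], "grip": [15,15,15,15,15]}}

```text
time: 12.3
eef_pos: [0.4083, 0.0128, 0.0341]
tcp_rot: [0.998, -0.061, -0.001, 0.0]
contact_force: [-0.6, -0.7, -1.6]
opening: 0.237
```

```bash
python3 -c "
from h import *
s=log(); M=R.from_quat(s['tcp_rot']).as_matrix()
tip=s['eef_pos']+M[:,0]*.115-M[:,2]*.007; yb=np.radians(-6.9); d=tip-[.4942,.0024,.042]; print('tip in slot frame mm',(1000*np.array([d[0]*np.cos(yb)+d[1]*np.sin(yb),-d[0]*np.sin(yb)+d[1]*np.cos(yb),d[2]])).round(1), 'torque',s['wrist_torque'].round(2))
"
```

```text
t 12.3 p [0.4083 0.0128 0.0341] x [ 0.993 -0.121 -0.001] z [-0.001  0.    -1.   ] q [-0.22 -0.03  2.34 -0.    0.84  1.47] F [-0.6 -0.7 -1.6] op 20.2
tip in slot frame mm [28.5 -0.1 -1. ] torque [ 0.04  0.06 -0.01]
```

{"method": "send_rows", "body": {"translation": [[0.3,0,0],[0.3,0,0],[0.2,0,0],[0.1,0,0],[0,0,0]], "rotation": [[0,0,0],[0,0,0],[0,0,0],[0,0,0],[0,0,0]], "grip": [15,15,15,15,15]}}

```text
time: 12.92
eef_pos: [0.4326, 0.0101, 0.0332]
tcp_rot: [0.998, -0.061, -0.002, -0.0]
contact_force: [-5.0, -0.0, -0.6]
opening: 0.237
```

```bash
cat >> h.py <<'E'
def tipslot():
    s=log(); M=R.from_quat(s['tcp_rot']).as_matrix()
    tip=s['eef_pos']+M[:,0]*.115-M[:,2]*.007; yb=np.radians(-6.9); d=tip-[.4942,.0024,.042]; print('tip in slot frame mm',(1000*np.array([d[0]*np.cos(yb)+d[1]*np.sin(yb),-d[0]*np.sin(yb)+d[1]*np.cos(yb),d[2]])).round(1))
E
python3 -c "
from h import *
tipslot(); a=cam('top','top7')['image']; b=cv2.imread('pics/top5.png'); print('diff over lid',np.abs(a[130:180,240:290].astype(int)-b[130:180,240:290]).mean())
"
```

```text
t 12.93 p [0.4326 0.0101 0.0332] x [ 0.993 -0.121 -0.005] z [-0.005  0.001 -1.   ] q [-0.21  0.03  2.28 -0.    0.84  1.48] F [-5.  -0.  -0.6] op 20.2
tip in slot frame mm [53.   0.2 -2.4]
diff over lid 15.103066666666667
```

{"method": "send_rows", "body": {"translation": [[0.1,0,0],[0,0,0],[0,0,0],[0,0,0],[0,0,0]], "rotation": [[0,0,0],[0,0,0],[0,0,0],[0,0,0],[0,0,0]], "grip": [15,15,15,15,15]}}

```text
time: 13.6
eef_pos: [0.4354, 0.0098, 0.0333]
tcp_rot: [0.998, -0.061, -0.002, -0.0]
contact_force: [-4.7, 1.1, -0.1]
opening: 0.233
```

```bash
python3 -c "
from h import *
tipslot(); a=cam('top','top8')['image']; b=cam('scene','scene8')['image']
cv2.imwrite('pics/v8.png',np.hstack([cv2.resize(a[100:270,180:380],(400,340)),cv2.resize(b[90:260,150:350],(400,340))]))
"
```

```text
t 13.6 p [0.4354 0.0098 0.0333] x [ 0.993 -0.121 -0.005] z [-0.005  0.001 -1.   ] q [-0.21  0.03  2.27 -0.    0.84  1.48] F [-4.7  1.1 -0.1] op 19.9
tip in slot frame mm [55.7  0.1 -2.3]
```

View pics/v8.png

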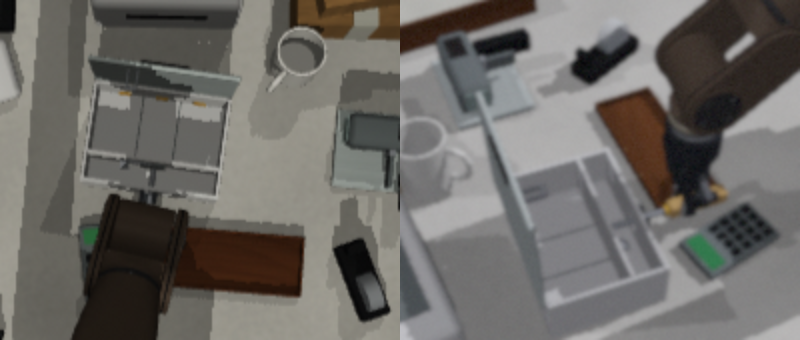

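{"method": "send_rows", "body": {"translation": [[-0.5,0,0],[-0.6,0,0],[-0.6,0,0],[-0.5,0,0],[0,0,0]], "rotation": [[0,0,0],[0,0,0],[0,0,0],[0,0,0],[0,0,0]], "grip": [15,15,15,15,15]}}

```text
time: 14.32
eef_pos: [0.3713, 0.0175, 0.0343]
tcp_rot: [0.998, -0.061, 0.001, 0.0]
contact_force: [0.5, 0.0, -1.3]
opening: 0.235
```

{"method": "send_rows", "body": {"translation": [[0,0,-0.8],[0,0,-1],[0,0,-1],[0,0,-0.8],[0.22,0.96,0]], "rotation": [[0,0,0],[0,0,0],[0,0,0],[0,0,0],[0,0,0]], "grip": [15,15,15,15,15]}}

```text
time: 14.95
eef_pos: [0.3774, -0.0122, 0.1452]
tcp_rot: [0.998, -0.059, 0.004, 0.001]
contact_force: [0.0, 0.0, -2.0]
opening: 0.234
```

{"method": "send_rows", "body": {"translation": [[0.22,0.96,0],[0.22,0.96,0],[0.22,0.96,0],[0.22,0.96,0],[0.22,0.96,0]], "rotation": [[0,0,0],[0,0,0],[0,0,0],[0,0,0],[0,0,0]], "grip": [15,15,15,15,15]}}

```text
time: 15.58
eef_pos: [0.3909, -0.1607, 0.1427]
tcp_rot: [0.998, -0.061, 0.001, 0.001]
contact_force: [1.3, -0.4, -0.7]
opening: 0.234
```

{"method": "send_rows", "body": {"translation": [[0,0,0],[0,0,0],[0,0,0],[0,0,0],[0,0,0]], "rotation": [[0,0,-1],[0,0,-1],[0,0,-1],[0,0,-1],[0,0,-1]], "grip": [15,15,15,15,15]}}

```text
time: 16.2
eef_pos: [0.3909, -0.1597, 0.1426]
tcp_rot: [0.987, 0.158, 0.001, 0.001]
contact_force: [-1.0, -0.5, -1.8]
opening: 0.235
```

{"method": "send_rows", "body": {"translation": [[0,0,0],[0,0,0],[0,0,0],[0,0,0],[0,0,0]], "rotation": [[0,0,-1],[0,0,-1],[0,0,-1],[0,0,-1],[0,0,-1]], "grip": [15,15,15,15,15]}}

```text
time: 16.82
eef_pos: [0.3909, -0.1597, 0.1426]
tcp_rot: [0.93, 0.368, 0.0, 0.001]
contact_force: [0.2, -0.3, -1.2]
opening: 0.235
```

{"method": "send_rows", "body": {"translation": [[0,0,0],[0,0,0],[0,0,0],[0,0,0],[0,0,0]], "rotation": [[0,0,-1],[0,0,-1],[0,0,-1],[0,0,-1],[0,0,-1]], "grip": [15,15,15,15,15]}}

```text
time: 17.45
eef_pos: [0.3909, -0.1597, 0.1426]
tcp_rot: [0.828, 0.561, 0.0, 0.001]
contact_force: [0.3, 0.6, -2.0]
opening: 0.236
```

{"method": "send_rows", "body": {"translation": [[0,0,0],[0,0,0],[0,0,0],[0,0,0],[0,0,0]], "rotation": [[0,0,-1],[0,0,-1],[0,0,-1],[0,0,-0.9],[0,0,0]], "grip": [15,15,15,15,15]}}

```text
time: 18.08
eef_pos: [0.3907, -0.1595, 0.1425]
tcp_rot: [0.722, 0.691, -0.0, 0.001]
contact_force: [0.1, 0.3, -0.8]
opening: 0.233
```

```bash
python3 -c "
from h import *
to([.399,-.160,.010],87.0)
c=cam('scene','s9'); u=proj(c,[.3966,-.14,.13])[0].astype(int); x0,y0=u-[60,50]; cv2.imwrite('pics/s9c.png',cv2.resize(c['image'][max(y0,0):y0+100,x0:x0+130],None,fx=5,fy=5,interpolation=cv2.INTER_CUBIC))
"
```

```text
t 18.07 p [ 0.3907 -0.1595  0.1425] x [ 0.044  0.999 -0.001] z [ 0.001 -0.001 -1.   ] q [-0.63 -0.2   2.25 -0.    1.09 -0.58] F [ 0.1  0.3 -0.8] op 19.9
shift units [0.   0.27 4.42]
rot units [0.01 0.02 0.1 ]
```

{"method": "send_rows", "body": {"translation": [[0,0.3,1],[0,0,1],[0,0,1],[0,0,0.9],[0,0,0.53]], "rotation": [[0,0,0],[0,0,0],[0,0,0],[0,0,0],[0,0,0]], "grip": [15,15,15,15,15]}}

```text
time: 18.75
eef_pos: [0.3984, -0.1591, 0.0078]
tcp_rot: [0.723, 0.691, -0.001, -0.001]
contact_force: [-1.8, 1.8, 51.2]
opening: 0.235
```

{"method": "send_rows", "body": {"translation": [[0,0,0],[0,0,0],[0,0,0],[0,0,0],[0,0,-0.5]], "rotation": [[0,0,0],[0,0,0],[0,0,0],[0,0,0],[0,0,0]], "grip": [15,36,36,36,36]}}

```text
time: 19.38
eef_pos: [0.3977, -0.1586, 0.0237]
tcp_rot: [0.722, 0.692, -0.001, -0.002]
contact_force: [0.2, 1.0, 0.4]
opening: 0.418
```

{"method": "send_rows", "body": {"translation": [[0,0,-1],[0,0,-1],[0,0,-1],[0,0,-1],[0,0,-1]], "rotation": [[0,0,0],[0,0,0],[0,0,0],[0,0,0],[0,0,0]], "grip": [36,36,60,70,85]}}

```text
time: 20.0
eef_pos: [0.3988, -0.1592, 0.1762]
tcp_rot: [0.722, 0.692, -0.0, 0.0]
contact_force: [0.1, -0.0, 0.3]
opening: 0.989
```

```bash
python3 -c "
from h import *
log(); b=cam('scene','scene10')['image'];cam('top','top10')
cv2.imwrite('pics/v10.png',cv2.resize(b,(800,600),interpolation=cv2.INTER_CUBIC))
"
```

```text
t 20.0 p [ 0.3988 -0.1592  0.1762] x [ 0.043  0.999 -0.001] z [-0.    -0.001 -1.   ] q [-0.62 -0.23  2.21 -0.    1.16 -0.57] F [ 0.1 -0.   0.3] op 84.5
```

View pics/v10.png

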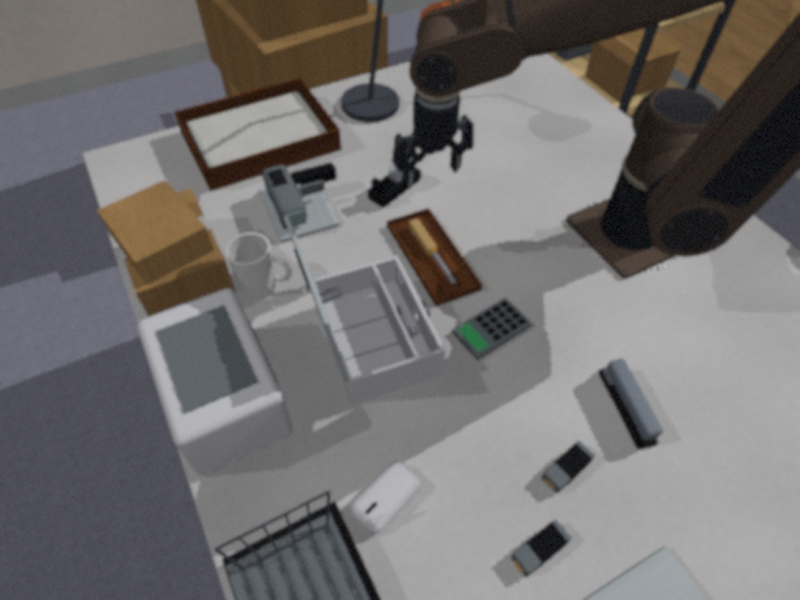

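```bash
cat > packs.py <<'E'
from h import *
def packs(c,show=True):
    """black sleeve + grey ends: fit rect to black sleeve; returns centre(x,y) and yaw"""
    V=cv2.cvtColor(c['image'],cv2.COLOR_BGR2HSV)[:,:,2]; m=((V<45)*255).astype(np.uint8)
    cs,_=cv2.findContours(m,cv2.RETR_EXTERNAL,cv2.CHAIN_APPROX_NONE)
    for k in cs:
        if not 60<cv2.contourArea(k)<600: continue
        P=ray(c,k[:,0,:],.02)[:,:2]; r=cv2.minAreaRect((P*1000).astype(np.float32))
        if max(r[1])<80 and P[:,0].mean()>-.2: print(np.round(cv2.minAreaRect(k)[0],0),np.round(r[0]),np.round(r[1]),round(r[2],1))
if __name__=='__main__':
    packs(cam('top'))
    from kin import *
E
python3 packs.py; python3 -c "
from h import *
a=cv2.imread('pics/top10.png'); b=a[140:245,105:175]
cv2.imwrite('pics/p10.png',cv2.resize(b,None,fx=5.7,fy=5.7,interpolation=cv2.INTER_CUBIC))
print(b.shape)"
```

```text
[505. 372.] [ -41. -810.] [39. 66.] 88.4
[234. 231.] [397.  66.] [33. 44.] 6.7
[148. 216.] [440. 350.] [73. 39.] 11.5
[126. 182.] [552. 426.] [76. 39.] 2.4
[387. 165.] [ 623. -436.] [52. 37.] 84.6
(105, 70, 3)
```

View pics/p10.png

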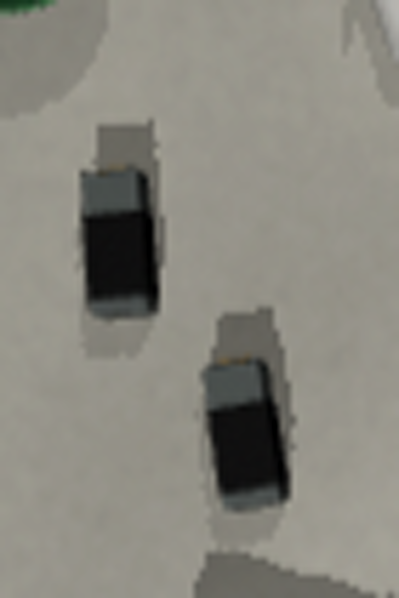

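```bash
python3 -c "
from h import *
c=cam('top')
f=lambda p:ray(c,np.array(p)/5.7+[105,140],.026)[:,:2]
for n,q in(('p0',[(82,172),(142,170),(150,312),(90,315)]),('p1',[(205,368),(262,362),(283,498),(225,508)])):
    P=f(q); a=P[0]+P[1]-P[2]-P[3]; print(n,P.mean(0).round(4),'yaw',np.degrees(np.arctan2(a[1],a[0])).round(1),np.linalg.norm(a)/2, np.linalg.norm(P[0]-P[1]))
to([.442,.352,.15],180+9)
"
```

```text
p0 [0.5481 0.4261] yaw 5.6 0.08279707401969297 0.034538984824186
p1 [0.4391 0.3486] yaw 10.6 0.08007843514407403 0.03274718280416061
t 20.2 p [ 0.399  -0.1593  0.1748] x [ 0.043  0.999 -0.001] z [ 0.    -0.001 -1.   ] q [-0.62 -0.23  2.21 -0.    1.16 -0.57] F [ 0.2  0.3 -0.3] op 85.0
shift units [17.09  0.7   0.81]
rot units [-1.000e-02  1.000e-02 -2.029e+01]
```

{"method": "send_rows", "body": {"translation": [[1,0.03,-0.5],[1,0.03,-0.5],[1,0.03,0],[1,0.03,0],[1,0.03,0]], "rotation": [[0,0,0],[0,0,0],[0,0,0],[0,0,0],[0,0,0]], "grip": [60,60,60,60,60]}}

```text
time: 20.82
eef_pos: [0.4087, -0.0084, 0.2023]
tcp_rot: [0.722, 0.692, -0.001, -0.002]
contact_force: [-0.4, 0.7, -0.5]
opening: 0.7
```

{"method": "send_rows", "body": {"translation": [[1,0.03,0],[1,0.03,0],[1,0.03,0],[1,0.03,0],[1,0.03,0]], "rotation": [[0,0,0],[0,0,0],[0,0,0],[0,0,0],[0,0,0]], "grip": [60,60,60,60,60]}}

```text
time: 21.45
eef_pos: [0.4196, 0.141, 0.2022]
tcp_rot: [0.722, 0.692, -0.002, -0.002]
contact_force: [0.3, 0.6, 0.6]
opening: 0.706
```

{"method": "send_rows", "body": {"translation": [[1,0.03,0],[1,0.03,0],[1,0.03,0],[1,0.03,0],[1,0.03,0]], "rotation": [[0,0,0],[0,0,0],[0,0,0],[0,0,0],[0,0,0]], "grip": [60,60,60,60,60]}}

```text
time: 22.08
eef_pos: [0.4307, 0.2903, 0.202]
tcp_rot: [0.722, 0.692, -0.002, -0.001]
contact_force: [0.1, -0.9, 0.9]
opening: 0.703
```

{"method": "send_rows", "body": {"translation": [[1,0.03,0],[1,0.03,0],[0,0,0],[0,0,0],[0,0,0]], "rotation": [[0,0,0],[0,0,0],[0,0,-1],[0,0,-1],[0,0,-1]], "grip": [60,60,60,60,60]}}

```text
time: 22.7
eef_pos: [0.435, 0.3492, 0.2017]
tcp_rot: [0.624, 0.781, -0.002, -0.002]
contact_force: [-0.7, 0.1, -0.7]
opening: 0.7
```

{"method": "send_rows", "body": {"translation": [[0,0,0],[0,0,0],[0,0,0],[0,0,0],[0,0,0]], "rotation": [[0,0,-1],[0,0,-1],[0,0,-1],[0,0,-1],[0,0,-1]], "grip": [60,60,60,60,60]}}

```text
time: 23.32
eef_pos: [0.4351, 0.349, 0.2018]
tcp_rot: [0.441, 0.898, -0.002, -0.002]
contact_force: [0.3, -0.4, -0.4]
opening: 0.703
```

{"method": "send_rows", "body": {"translation": [[0,0,0],[0,0,0],[0,0,0],[0,0,0],[0,0,0]], "rotation": [[0,0,-1],[0,0,-1],[0,0,-1],[0,0,-1],[0,0,-1]], "grip": [60,60,60,60,60]}}

```text
time: 23.95
eef_pos: [0.4351, 0.349, 0.2018]
tcp_rot: [0.236, 0.972, -0.001, -0.002]
contact_force: [-0.1, 1.0, 0.2]
opening: 0.704
```

{"method": "send_rows", "body": {"translation": [[0,0,0],[0,0,0],[0,0,0],[0,0,0],[0,0,0]], "rotation": [[0,0,-1],[0,0,-1],[0,0,-1],[0,0,-1],[0,0,-1]], "grip": [60,60,60,60,60]}}

```text
time: 24.58
eef_pos: [0.4351, 0.349, 0.2018]
tcp_rot: [0.02, 1.0, -0.001, -0.003]
contact_force: [-0.2, 1.2, 0.5]
opening: 0.699
```

{"method": "send_rows", "body": {"translation": [[0,0,0],[0,0,0],[0,0,0],[0,0,0]], "rotation": [[0,0,-1],[0,0,-1],[0,0,-0.6],[0,0,0]], "grip": [60,60,60,60]}}

```text
time: 25.08
eef_pos: [0.4352, 0.3491, 0.2022]
tcp_rot: [-0.091, 0.996, -0.0, -0.002]
contact_force: [-0.3, -0.4, 0.5]
opening: 0.701
```

```bash
python3 -c "
from h import *
from packs import packs
to([.4385,.349,.006],190.6)
c=cam('top','top11'); packs(c)
"
```

```text
t 25.07 p [0.4352 0.3491 0.2022] x [-0.983 -0.182  0.005] z [-0.005 -0.001 -1.   ] q [ 0.49  0.06  1.89  0.    1.2  -1.26] F [-0.3 -0.4  0.5] op 59.8
shift units [-0.14 -0.02  6.54]
rot units [-0.01 -0.06 -0.02]
[505. 372.] [ -41. -810.] [39. 66.] 88.4
[387. 166.] [ 621. -436.] [52. 32.] 85.8
```

```bash
cat > chk.py <<'E'
from h import *
def sleeves(im):
    V=cv2.cvtColor(im,cv2.COLOR_BGR2HSV)[:,:,2]; m=((V<50)*255).astype(np.uint8); m[:270]=0; m[:,:320]=0
    n,l,st,ce=cv2.connectedComponentsWithStats(m); return [(ce[i].round(1).tolist(),int(st[i,4])) for i in range(1,n) if 40<st[i,4]<900]
if __name__=='__main__':
    print('before',sleeves(cv2.imread('pics/scene10.png'))); print('now',sleeves(cam('scene','scene_now')['image']))
E
python3 chk.py
```

```text
before [([408.3, 278.5], 121), ([366.9, 294.9], 229), ([349.7, 347.0], 302)]
now [([408.3, 278.5], 116), ([367.0, 294.9], 228), ([349.9, 347.0], 295)]
```

{"method": "send_rows", "body": {"translation": [[-0.14,0,1],[0,0,1],[0,0,1],[0,0,1],[0,0,1]], "rotation": [[0,-0.06,0],[0,0,0],[0,0,0],[0,0,0],[0,0,0]], "grip": [60,60,60,60,60]}}

```text
time: 25.8
eef_pos: [0.4403, 0.3504, 0.0527]
tcp_rot: [-0.091, 0.996, 0.0, 0.002]
contact_force: [0.7, 0.1, 0.1]
opening: 0.7
```

{"method": "send_rows", "body": {"translation": [[0,0,0.9],[0,0,0.55],[0,0,0],[0,0,0],[0,0,0]], "rotation": [[0,0,0],[0,0,0],[0,0,0],[0,0,0],[0,0,0]], "grip": [60,60,60,25,25]}}

```text
time: 26.42
eef_pos: [0.442, 0.3513, 0.0125]
tcp_rot: [-0.092, 0.996, 0.001, 0.003]
contact_force: [0.2, -0.8, -2.4]
opening: 0.374
```

{"method": "send_rows", "body": {"translation": [[0,0,0],[0,0,0],[0,0,-0.5],[0,0,-1],[0,0,-1]], "rotation": [[0,0,0],[0,0,0],[0,0,0],[0,0,0],[0,0,0]], "grip": [25,25,25,25,25]}}

```text
time: 27.05
eef_pos: [0.4398, 0.3501, 0.0861]
tcp_rot: [-0.092, 0.996, 0.0, 0.001]
contact_force: [0.4, 0.0, -2.5]
opening: 0.371
```

```bash
python3 -c "
from h import *
from kin import *
yb=np.radians(-6.9); ux=np.array([np.cos(yb),np.sin(yb),0]); uy=np.array([-ux[1],ux[0],0]); o=np.array([.5905,-.0089,0])
for y in (.062,0,-.062): print(y,(o+ux*.023+uy*y).round(4))
t=o+ux*.023+uy*.062+[0,0,.2]
to(t,180-6.9)
c=cam('scene','s12')
"
```

```text
0.062 [0.6208 0.0499 0.    ]
0 [ 0.6133 -0.0117  0.    ]
-0.062 [ 0.6059 -0.0732  0.    ]
t 27.05 p [0.4398 0.3501 0.0861] x [-0.983 -0.183 -0.002] z [ 0.002  0.001 -1.   ] q [ 0.49  0.21  1.96 -0.    0.97 -1.26] F [ 0.4  0.  -2.5] op 31.7
shift units [ -4.11 -10.94  -3.79]
rot units [0.01 0.03 3.49]
```

{"method": "send_rows", "body": {"translation": [[0,0,-1],[0,0,-1],[0,0,-0.5],[0,0,0],[0,0,0]], "rotation": [[0,0,0],[0,0,0.5],[0,0,1],[0,0,1],[0,0,1]], "grip": [25,25,25,25,25]}}

```text
time: 27.72
eef_pos: [0.4398, 0.3502, 0.1602]
tcp_rot: [0.062, 0.998, 0.001, 0.002]
contact_force: [-0.2, 0.7, -1.7]
opening: 0.373
```

{"method": "send_rows", "body": {"translation": [[-0.72,-0.92,0],[-0.72,-0.92,0],[-0.72,-0.92,0],[-0.72,-0.92,0],[-0.72,-0.92,0]], "rotation": [[0,0,0],[0,0,0],[0,0,0],[0,0,0],[0,0,0]], "grip": [25,25,25,25,25]}}

```text
time: 28.35
eef_pos: [0.5306, 0.1992, 0.1599]
tcp_rot: [0.061, 0.998, 0.001, 0.001]
contact_force: [-0.2, 0.3, -1.3]
opening: 0.374
```

{"method": "send_rows", "body": {"translation": [[-0.72,-0.92,0],[-0.72,-0.92,0],[-0.72,-0.92,0],[-0.72,-0.92,0],[-0.6,-0.8,0]], "rotation": [[0,0,0],[0,0,0],[0,0,0],[0,0,0],[0,0,0]], "grip": [25,25,25,25,25]}}

```text
time: 28.98
eef_pos: [0.618, 0.0531, 0.1599]
tcp_rot: [0.061, 0.998, 0.001, 0.001]
contact_force: [0.8, -0.7, -2.4]
opening: 0.37
```

```bash
python3 -c "
from h import *
to([.6208,.0499,.030],180-6.9)
from chk import sleeves
a=cam('scene','s13')['image'];print(sleeves(a)); b=cam('top','t13')['image']
cv2.imwrite('pics/v13.png',np.hstack([cv2.resize(b[110:230,190:330],None,fx=3,fy=3),cv2.resize(a[110:270,170:310],(315,360))]))
"
```

```text
t 28.98 p [0.618  0.0531 0.1599] x [-0.993  0.122 -0.002] z [ 0.002  0.001 -1.   ] q [-0.08  0.23  1.78  0.    1.13 -1.53] F [ 0.8 -0.7 -2.4] op 31.6
shift units [-0.1  -0.1   4.33]
rot units [ 0.02  0.02 -0.02]
[([407.9, 278.4], 110), ([349.7, 347.0], 290)]
```

View pics/v13.png

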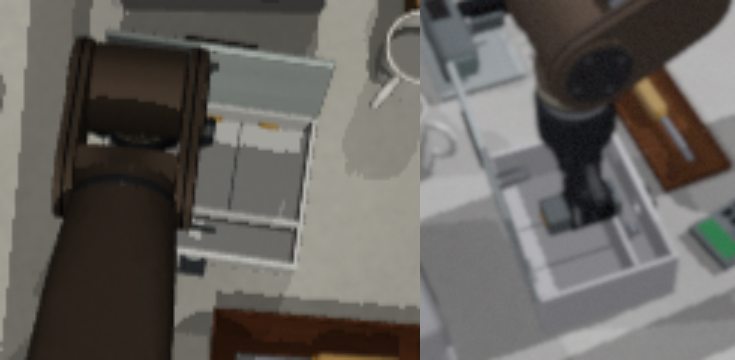

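```bash
python3 -c "
from h import *
c=cam('top'); s=ctrl.get_state(); p=s['eef_pos']
print('wrist px',proj(c,p+[0,0,.249]),'tcp px',proj(c,p))
for z in (.35,.41,.46): print(z,ray(c,[(190+95/3,110+38/3),(190+205/3,110+50/3),(190+60/3,110+210/3),(190+185/3,110+225/3)],z).round(3)[:,:2].tolist())
print(s['qpos'].round(3))
"
```

```text
wrist px [[234.72622751 140.43376958]] tcp px [[238.08329236 156.74993111]]
0.35 [[0.677, 0.091], [0.668, -0.006], [0.523, 0.118], [0.512, 0.009]]
0.41 [[0.663, 0.087], [0.654, -0.006], [0.516, 0.113], [0.506, 0.008]]
0.46 [[0.651, 0.083], [0.643, -0.006], [0.511, 0.108], [0.5, 0.008]]
[-0.078  0.232  1.778  0.002  1.129 -1.526]
```

{"method": "send_rows", "body": {"translation": [[-0.05,-0.1,0.8],[0,0,1],[0,0,1],[0,0,0.9],[0,0,0.5]], "rotation": [[0,0,0],[0,0,0],[0,0,0],[0,0,0],[0,0,0]], "grip": [25,25,25,25,25]}}

```text
time: 29.75
eef_pos: [0.6178, 0.0524, 0.0335]
tcp_rot: [0.06, 0.998, 0.001, -0.0]
contact_force: [-15.4, -11.1, 38.9]
opening: 0.372
```

{"method": "send_rows", "body": {"translation": [[0,0,0],[0,0,0]], "rotation": [[0,0,0],[0,0,0]], "grip": [25,25]}}

```text
time: 30.0
eef_pos: [0.6196, 0.0517, 0.0351]
tcp_rot: [0.061, 0.998, 0.001, 0.002]
contact_force: [0.1, -0.1, -1.8]
opening: 0.374
```

```bash
python3 -c "
from h import *
to([.6208,.0499,.030],180-6.9)"
```

```text
t 30.0 p [0.6196 0.0517 0.0351] x [-0.993  0.121 -0.004] z [ 0.004  0.001 -1.   ] q [-0.08  0.4   1.83  0.    0.91 -1.53] F [ 0.1 -0.1 -1.8] op 31.9
shift units [-0.05 -0.06  0.17]
rot units [ 0.02  0.04 -0.01]
```

{"method": "send_rows", "body": {"translation": [[0,0,0.08],[0,0,0.05],[0,0,0],[0,0,0]], "rotation": [[0,0,0],[0,0,0],[0,0,0],[0,0,0]], "grip": [25,25,25,25]}}

```text
time: 30.5
eef_pos: [0.6207, 0.0513, 0.0336]
tcp_rot: [0.061, 0.998, 0.001, 0.003]
contact_force: [-3.8, -0.5, 7.5]
opening: 0.374
```

{"method": "send_rows", "body": {"translation": [[0,0,0],[0,0,0],[0,0,0],[0,0,-0.3],[0,0,-0.6]], "rotation": [[0,0,0],[0,0,0],[0,0,0],[0,0,0],[0,0,0]], "grip": [44,44,44,44,44]}}

```text
time: 31.12
eef_pos: [0.619, 0.0515, 0.0581]
tcp_rot: [0.061, 0.998, 0.001, 0.001]
contact_force: [0.1, 0.3, 0.2]
opening: 0.516
```

{"method": "send_rows", "body": {"translation": [[0,0,-1],[0,0,-1],[0,0,-1],[0,0,-1],[0,0,-0.5]], "rotation": [[0,0,0],[0,0,0],[0,0,0],[0,0,0],[0,0,0]], "grip": [44,44,60,60,60]}}

```text
time: 31.75
eef_pos: [0.6201, 0.0516, 0.1962]
tcp_rot: [0.06, 0.998, 0.001, 0.004]
contact_force: [0.0, -0.6, 0.5]
opening: 0.702
```

```bash
python3 -c "
from h import *
from chk import *
to([.548,.4265,.19],180+5.6)
print(sleeves(cam('scene','s14')['image']))"
```

```text
t 31.75 p [0.6201 0.0516 0.1962] x [-0.993  0.121 -0.008] z [ 0.008  0.001 -1.   ] q [-0.08  0.2   1.75  0.    1.19 -1.53] F [ 0.  -0.6  0.5] op 60.0
shift units [ 3.89 12.12  0.2 ]
rot units [ 0.01  0.09 -2.51]
[([408.0, 278.5], 111), ([349.8, 347.0], 294)]
```

{"method": "send_rows", "body": {"translation": [[0.3,0.93,0],[0.3,0.93,0],[0.3,0.93,0],[0.3,0.93,0],[0.3,0.93,0]], "rotation": [[0,0.09,0],[0,0,0],[0,0,0],[0,0,0],[0,0,0]], "grip": [60,60,60,60,60]}}

```text
time: 32.42
eef_pos: [0.5903, 0.196, 0.192]
tcp_rot: [0.061, 0.998, 0.001, -0.003]
contact_force: [0.1, -0.2, 0.1]
opening: 0.7
```

{"method": "send_rows", "body": {"translation": [[0.3,0.93,0],[0.3,0.93,0],[0.3,0.93,0],[0.3,0.93,0],[0.3,0.93,0]], "rotation": [[0,0,0],[0,0,0],[0,0,0],[0,0,0],[0,0,0]], "grip": [60,60,60,60,60]}}

```text
time: 33.05
eef_pos: [0.5626, 0.3399, 0.1924]
tcp_rot: [0.061, 0.998, 0.001, -0.003]
contact_force: [-0.1, -0.4, 0.7]
opening: 0.698
```

{"method": "send_rows", "body": {"translation": [[0.3,0.93,0],[0.3,0.93,0],[0.3,0.93,0],[0,0,0],[0,0,0]], "rotation": [[0,0,0],[0,0,0],[0,0,-0.8],[0,0,-0.9],[0,0,-0.8]], "grip": [60,60,60,60,60]}}

```text
time: 33.67
eef_pos: [0.5458, 0.4258, 0.1924]
tcp_rot: [-0.05, 0.999, 0.001, -0.003]
contact_force: [0.3, 0.0, 0.7]
opening: 0.7
```

```bash
python3 -c "
from h import *
from chk import *
to([.548,.4265,.011],180+5.6)
print(sleeves(cam('scene','s15')['image']))"
```

```text
t 33.67 p [0.5458 0.4258 0.1924] x [-0.995 -0.1    0.006] z [-0.006  0.001 -1.   ] q [ 0.51  0.36  1.56  0.    1.23 -1.16] F [0.3 0.  0.7] op 59.7
shift units [-0.11  0.01  6.05]
rot units [ 0.02 -0.07  0.03]
[([419.0, 285.2], 546), ([349.8, 347.0], 293)]
```

{"method": "send_rows", "body": {"translation": [[-0.1,0,1],[0,0,1],[0,0,1],[0,0,1],[0,0,1]], "rotation": [[0,-0.04,0],[0,0,0],[0,0,0],[0,0,0],[0,0,0]], "grip": [60,60,60,60,60]}}

```text
time: 34.35
eef_pos: [0.5489, 0.4257, 0.042]
tcp_rot: [-0.048, 0.999, 0.001, -0.001]
contact_force: [-0.6, -0.5, 0.1]
opening: 0.698
```

{"method": "send_rows", "body": {"translation": [[0,0,0.7],[0,0,0.35],[0,0,0],[0,0,0],[0,0,0]], "rotation": [[0,0,0],[0,0,0],[0,0,0],[0,0,0],[0,0,0]], "grip": [60,60,60,25,25]}}

```text
time: 34.98
eef_pos: [0.5509, 0.4269, 0.0147]
tcp_rot: [-0.048, 0.999, 0.002, 0.001]
contact_force: [0.7, -0.4, -0.9]
opening: 0.372
```

{"method": "send_rows", "body": {"translation": [[0,0,0],[0,0,0]], "rotation": [[0,0,0],[0,0,0]], "grip": [25,25]}}

```text
time: 35.22
eef_pos: [0.5508, 0.4269, 0.0146]
tcp_rot: [-0.048, 0.999, 0.002, 0.001]
contact_force: [-0.6, 0.1, 6.0]
opening: 0.369
```

{"method": "send_rows", "body": {"translation": [[0,0,-0.5],[0,0,-1],[0,0,-1],[0,0,-1],[0,0,-1]], "rotation": [[0,0,0],[0,0,0],[0,0,0],[0,0,0],[0,0,0]], "grip": [25,25,25,25,25]}}

```text
time: 35.85
eef_pos: [0.5491, 0.4252, 0.148]
tcp_rot: [-0.048, 0.999, 0.001, -0.001]
contact_force: [-0.2, -0.4, -1.9]
opening: 0.372
```

{"method": "send_rows", "body": {"translation": [[0,0,-0.5],[0,0,0],[0,0,0]], "rotation": [[0,0,0.5],[0,0,1],[0,0,1]], "grip": [25,25,25]}}

```text
time: 36.22
eef_pos: [0.5492, 0.4253, 0.1625]
tcp_rot: [0.062, 0.998, 0.001, -0.001]
contact_force: [0.1, -0.1, -2.0]
opening: 0.367
```

```bash
python3 -c "
from h import *
from chk import *
to([.6059,-.0732,.16],180-6.9)
a=cam('scene','s16')['image']; print(sleeves(a))
"
```

```text
t 36.23 p [0.5492 0.4253 0.1625] x [-0.992  0.124  0.002] z [-0.002  0.002 -1.   ] q [ 0.51  0.39  1.58  0.    1.18 -0.94] F [ 0.1 -0.1 -2. ] op 31.4
shift units [ -3.94 -16.25   0.05]
rot units [ 0.02 -0.02 -0.05]
[]
```

{"method": "send_rows", "body": {"translation": [[-0.26,-0.95,0],[-0.26,-0.95,0],[-0.26,-0.95,0],[-0.26,-0.95,0],[-0.26,-0.95,0]], "rotation": [[0,0,0],[0,0,0],[0,0,0],[0,0,0],[0,0,0]], "grip": [25,25,25,25,25]}}

```text
time: 36.9
eef_pos: [0.5707, 0.2783, 0.1617]
tcp_rot: [0.06, 0.998, 0.001, -0.001]
contact_force: [0.6, -0.1, -1.3]
opening: 0.373
```

{"method": "send_rows", "body": {"translation": [[-0.26,-0.95,0],[-0.26,-0.95,0],[-0.26,-0.95,0],[-0.26,-0.95,0],[-0.26,-0.95,0]], "rotation": [[0,0,0],[0,0,0],[0,0,0],[0,0,0],[0,0,0]], "grip": [25,25,25,25,25]}}

```text
time: 37.52
eef_pos: [0.5921, 0.1322, 0.1614]
tcp_rot: [0.06, 0.998, 0.001, -0.001]
contact_force: [0.7, 0.4, -1.6]
opening: 0.374
```

{"method": "send_rows", "body": {"translation": [[-0.26,-0.95,0],[-0.26,-0.95,0],[-0.26,-0.95,0],[-0.26,-0.9,0],[-0.2,-0.9,0]], "rotation": [[0,0,0],[0,0,0],[0,0,0],[0,0,0],[0,0,0]], "grip": [25,25,25,25,25]}}

```text
time: 38.15
eef_pos: [0.6121, -0.0106, 0.1611]
tcp_rot: [0.06, 0.998, 0.001, -0.001]
contact_force: [0.4, -0.6, -1.0]
opening: 0.374
```

{"method": "send_rows", "body": {"translation": [[0,0,0.5],[0,0,1],[0,0,1]], "rotation": [[0,0,0],[0,0,0],[0,0,0]], "grip": [25,25,25]}}

```text
time: 38.52
eef_pos: [0.6117, -0.0085, 0.0846]
tcp_rot: [0.06, 0.998, 0.002, -0.001]
contact_force: [0.2, 0.3, -1.8]
opening: 0.37
```

```bash
python3 -c "
from h import *
to([.6133,-.0117,.035],180-6.9)
"
```

```text
t 38.52 p [ 0.6117 -0.0085  0.0846] x [-0.993  0.12   0.002] z [-0.002  0.003 -1.   ] q [-0.18  0.31  1.84  0.    1.   -1.63] F [ 0.2  0.3 -1.8] op 31.6
shift units [-0.07 -0.1   1.65]
rot units [ 0.03 -0.03 -0.  ]
```

{"method": "send_rows", "body": {"translation": [[0,-0.1,0.6],[0,0,0.5],[0,0,0.3],[0,0,0.1],[0,0,0]], "rotation": [[0,0,0],[0,0,0],[0,0,0],[0,0,0],[0,0,0]], "grip": [25,25,25,25,25]}}

```text
time: 39.15
eef_pos: [0.6126, -0.0124, 0.0418]
tcp_rot: [0.061, 0.998, 0.001, -0.0]
contact_force: [0.2, 0.1, -1.1]
opening: 0.369
```

{"method": "send_rows", "body": {"translation": [[0,0,0.06],[0,0,0.05],[0,0,0],[0,0,0]], "rotation": [[0,0,0],[0,0,0],[0,0,0],[0,0,0]], "grip": [25,25,25,25]}}

```text
time: 39.65
eef_pos: [0.6122, -0.0124, 0.038]
tcp_rot: [0.061, 0.998, 0.001, -0.0]
contact_force: [0.2, 0.1, -1.6]
opening: 0.375
```

{"method": "send_rows", "body": {"translation": [[0,0,0.1],[0,0,0.06],[0,0,0.04],[0,0,0],[0,0,0]], "rotation": [[0,0,0],[0,0,0],[0,0,0],[0,0,0],[0,0,0]], "grip": [25,25,25,25,25]}}

```text
time: 40.28
eef_pos: [0.6121, -0.0123, 0.032]
tcp_rot: [0.061, 0.998, 0.001, -0.001]
contact_force: [-0.0, -0.3, -1.6]
opening: 0.372
```

{"method": "send_rows", "body": {"translation": [[0,0,0],[0,0,0],[0,0,0],[0,0,-0.3],[0,0,-0.6]], "rotation": [[0,0,0],[0,0,0],[0,0,0],[0,0,0],[0,0,0]], "grip": [42,42,42,42,42]}}

```text
time: 40.9
eef_pos: [0.6116, -0.0123, 0.0592]
tcp_rot: [0.061, 0.998, 0.001, -0.001]
contact_force: [0.7, 1.0, -0.5]
opening: 0.495
```

{"method": "send_rows", "body": {"translation": [[0,0,-1],[0,0,-1],[0,0,-1],[0,0,-1],[0,0,-1]], "rotation": [[0,0,0],[0,0,0],[0,0,0],[0,0,0],[0,0,0]], "grip": [42,42,42,42,42]}}

```text
time: 41.52
eef_pos: [0.6124, -0.0128, 0.2118]
tcp_rot: [0.061, 0.998, 0.001, 0.001]
contact_force: [-0.2, 1.0, -0.7]
opening: 0.488
```

{"method": "send_rows", "body": {"translation": [[0.5,1,-1],[0.5,1,0],[0.5,1,0],[0.5,1,0],[0.5,1,0]], "rotation": [[0,0,0],[0,0,0],[0,0,0],[0,0,0],[0,0,0]], "grip": [0,0,0,0,0]}}

```text
time: 42.15
eef_pos: [0.5557, 0.1462, 0.2413]
tcp_rot: [0.061, 0.998, 0.001, 0.001]
contact_force: [0.3, -0.8, 0.4]
opening: -0.0
```

```bash
python3 -c "
from h import *
log()
b=cam('top','t17')['image']; a=cam('scene','s17')['image']
cv2.imwrite('pics/v17.png',np.hstack([cv2.resize(b[110:220,200:320],(480,440),interpolation=cv2.INTER_CUBIC),cv2.resize(a[130:270,180:310],(320,344))[:344] if 0 else cv2.resize(a[130:270,180:310],(320,440),interpolation=cv2.INTER_CUBIC)]))
"
```

```text
t 42.15 p [0.5557 0.1462 0.2413] x [-0.993  0.121 -0.001] z [ 0.002  0.003 -1.   ] q [ 0.08  0.06  1.82  0.    1.26 -1.37] F [ 0.3 -0.8  0.4] op -0.0
```

View pics/v17.png

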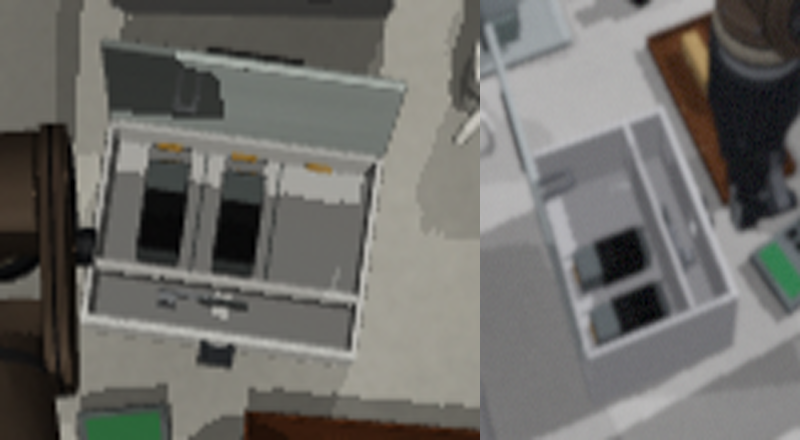

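```bash
python3 -c "
from h import *
from kin import *
s=cam('scene');t=cam('top')
print('printer scene z0',ray(s,np.array([(190,470),(290,405),(290,430)])/1.5625,0).round(3)[:,:2].tolist())
for z in(.1,.15,.2,.25): print(z,'top front',ray(t,np.array([(355,172),(470,172)])/1.5625,z).round(3)[:,:2].tolist(),'scene front top',ray(s,np.array([(235,293),(285,400)])/1.5625,z).round(3)[:,:2].tolist())
yb=np.radians(-6.9); ux=np.array([np.cos(yb),np.sin(yb),0]); o=np.array([.5905,-.0089,0])
w=o+ux*.128; print(w,'ik',ik(w+[0,0,.19],np.array([0,0,-1.]),[-.2,.3,1.8,0,1.]))
to(w+[0,0,.33],173.1)
"
```

```text
printer scene z0 [[0.956, 0.079], [0.778, 0.047], [0.794, 0.089]]
0.1 top front [[0.777, 0.093], [0.782, -0.141]] scene front top [[0.789, -0.139], [0.789, 0.091]]
0.15 top front [[0.764, 0.09], [0.768, -0.136]] scene front top [[0.793, -0.096], [0.792, 0.119]]
0.2 top front [[0.751, 0.087], [0.755, -0.132]] scene front top [[0.796, -0.053], [0.795, 0.148]]
0.25 top front [[0.737, 0.084], [0.741, -0.127]] scene front top [[0.799, -0.01], [0.799, 0.176]]
[ 0.71757294 -0.02427752  0.        ] ik (array([-1.74819126e-01,  4.10463988e-01,  1.49444721e+00,  2.85015663e-18,
        1.23668146e+00]), np.float64(1.1102230246251565e-13), np.float64(0.0))
t 42.35 p [0.5561 0.1454 0.2408] x [-0.993  0.12  -0.001] z [ 0.001  0.002 -1.   ] q [ 0.08  0.06  1.82  0.    1.26 -1.37] F [ 0.6  0.3 -0.4] op -0.0
shift units [-6.02 -4.96 -2.98]
rot units [0.03 0.01 0.  ]
```

{"method": "send_rows", "body": {"translation": [[0,0,-1],[0,0,-1],[0,0,-1],[-0.7,-0.83,0],[-1,-0.83,0]], "rotation": [[0,0,0],[0,0,0],[0,0,0],[0,0,0],[0,0,0]], "grip": [0,0,0,0,0]}}

```text
time: 42.98
eef_pos: [0.6014, 0.0877, 0.3311]
tcp_rot: [0.061, 0.998, 0.001, 0.001]
contact_force: [-0.1, -0.4, 0.9]
opening: -0.0
```

{"method": "send_rows", "body": {"translation": [[-1,-0.83,0],[-1,-0.83,0],[-1,-0.83,0],[-1,-0.8,0],[-0.3,0,0]], "rotation": [[0,0,0],[0,0,0],[0,0,0],[0,0,0],[0,0,0]], "grip": [0,0,0,0,0]}}

```text
time: 43.6
eef_pos: [0.7177, -0.0281, 0.3284]
tcp_rot: [0.063, 0.998, 0.001, -0.001]
contact_force: [-0.0, -0.2, 0.3]
opening: -0.001
```

```bash
python3 -c "
from h import *
to([.7176,-.0243,.19],173.1)
"
```

```text
t 43.6 p [ 0.7177 -0.0281  0.3284] x [-0.992  0.126  0.002] z [-0.001  0.002 -1.   ] q [-0.18  0.33  1.35  0.    1.47 -1.63] F [-0.  -0.2  0.3] op -0.1
shift units [0.01 0.12 4.61]
rot units [ 0.02 -0.02 -0.06]
```

Lower behind the lid, checking for contact.

{"method": "send_rows", "body": {"translation": [[-0.1,0.12,0.8],[0,0,1],[0,0,1],[0,0,1],[0,0,0.8]], "rotation": [[0,0,-0.06],[0,0,0],[0,0,0],[0,0,0],[0,0,0]], "grip": [0,0,0,0,0]}}

```text
time: 44.22
eef_pos: [0.7194, -0.0207, 0.1898]
tcp_rot: [0.058, 0.998, 0.001, -0.001]
contact_force: [-0.1, -0.2, 0.8]
opening: 0.001
```

{"method": "send_rows", "body": {"translation": [[0.3,0,0],[0.3,0,0],[0.3,0,0]], "rotation": [[0,0,0],[0,0,0],[0,0,0]], "grip": [0,0,0]}}

```text
time: 44.6
eef_pos: [0.6937, -0.0178, 0.1933]
tcp_rot: [0.058, 0.998, 0.001, 0.002]
contact_force: [2.6, -0.7, 0.9]
opening: 0.003
```

```bash
cat >> h.py <<'E'
def box():
    s=log(); yb=np.radians(-6.9); d=s['eef_pos']-[.5905,-.0089,0]
    print('box frame mm',(1000*np.array([d[0]*np.cos(yb)+d[1]*np.sin(yb),-d[0]*np.sin(yb)+d[1]*np.cos(yb),d[2]])).round(1))
E
python3 -c "
from h import *
box()"
```

```text
t 44.6 p [ 0.6937 -0.0178  0.1933] x [-0.993  0.116 -0.003] z [ 0.003  0.002 -1.   ] q [-0.17  0.35  1.56  0.    1.22 -1.63] F [ 2.6 -0.7  0.9] op 0.3
box frame mm [103.5   3.6 193.3]
```

{"method": "send_rows", "body": {"translation": [[0.56,0,-0.08],[0.56,0,-0.08],[0.58,0,0.02],[0.58,0,0.02],[0,0,0]], "rotation": [[0,0,0],[0,0,0],[0,0,0],[0,0,0],[0,0,0]], "grip": [0,0,0,0,0]}}

```text
time: 45.22
eef_pos: [0.6253, -0.0097, 0.197]
tcp_rot: [0.058, 0.998, 0.001, 0.001]
contact_force: [2.2, 0.2, 3.5]
opening: 0.001
```

{"method": "send_rows", "body": {"translation": [[0.58,0,0.2],[0.58,0,0.2],[0,0,0]], "rotation": [[0,0,0],[0,0,0],[0,0,0]], "grip": [0,0,0]}}

```text
time: 45.6
eef_pos: [0.5907, -0.0057, 0.1836]
tcp_rot: [0.058, 0.998, 0.001, -0.0]
contact_force: [0.1, 1.1, 3.0]
opening: -0.002
```

```bash
python3 -c "
from h import *
box(); b=cam('top','t18')['image']; a=cam('scene','s18')['image']
cv2.imwrite('pics/v18.png',np.hstack([cv2.resize(b[100:230,200:330],(400,400)),cv2.resize(a[100:270,150:320],(400,400))]))"
```

```text
t 45.6 p [ 0.5907 -0.0057  0.1836] x [-0.993  0.116  0.   ] z [-0.     0.002 -1.   ] q [-0.18  0.15  1.83  0.    1.16 -1.64] F [0.1 1.1 3. ] op -0.2
box frame mm [ -0.2   3.2 183.6]
```

View pics/v18.png

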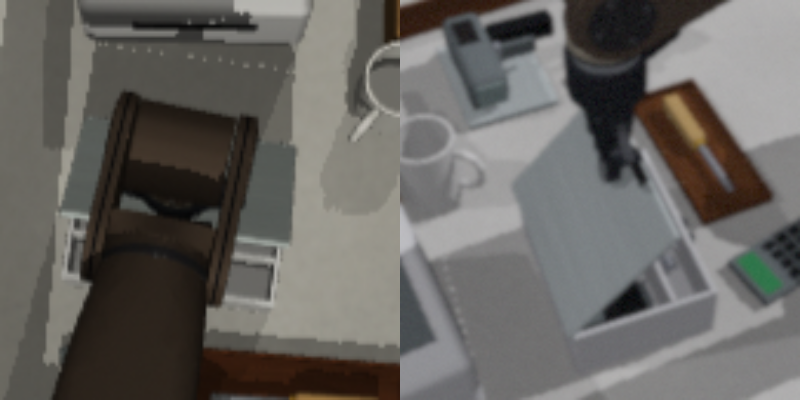

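{"method": "send_rows", "body": {"translation": [[0.52,0,0.4],[0.52,0,0.4],[0.35,0,0.57],[0.35,0,0.57],[0.13,0,0.43]], "rotation": [[0,0,0],[0,0,0],[0,0,0],[0,0,0],[0,0,0]], "grip": [0,0,0,0,0]}}

```text
time: 46.32
eef_pos: [0.5352, 0.001, 0.1111]
tcp_rot: [0.058, 0.998, 0.001, -0.0]
contact_force: [3.7, 0.1, 3.8]
opening: -0.003
```

{"method": "send_rows", "body": {"translation": [[0.1,0,0.3],[0,0,0.1],[0,0,0]], "rotation": [[0,0,0],[0,0,0],[0,0,0]], "grip": [0,0,0]}}

```text
time: 46.7
eef_pos: [0.5314, 0.0015, 0.1001]
tcp_rot: [0.058, 0.998, 0.001, -0.002]
contact_force: [-0.9, 0.2, 8.0]
opening: -0.001
```

```bash
python3 -c "
from h import *
box()"
```

```text
t 46.7 p [0.5314 0.0015 0.1001] x [-0.993  0.116  0.004] z [-0.004  0.003 -1.   ] q [-0.19  0.12  2.03  0.    1.   -1.65] F [-0.9  0.2  8. ] op -0.1
box frame mm [-59.9   3.2 100.1]
```

{"method": "send_rows", "body": {"translation": [[0.05,0,0.15],[0.05,0,0.12],[0,0,0.1],[0,0,0]], "rotation": [[0,0,0],[0,0,0],[0,0,0],[0,0,0]], "grip": [0,0,0,0]}}

```text
time: 47.2
eef_pos: [0.5292, 0.0017, 0.0885]
tcp_rot: [0.058, 0.998, 0.001, -0.0]
contact_force: [2.8, -0.5, 4.3]
opening: 0.001
```

{"method": "send_rows", "body": {"translation": [[0,0,0.06],[0,0,0]], "rotation": [[0,0,0],[0,0,0]], "grip": [0,0]}}

```text
time: 47.45
eef_pos: [0.5293, 0.0017, 0.0884]
tcp_rot: [0.058, 0.998, 0.001, -0.001]
contact_force: [-1.8, -0.5, 13.6]
opening: 0.002
```

```bash
python3 -c "
from h import *
box()"
```

```text
t 47.45 p [0.5293 0.0017 0.0884] x [-0.993  0.116  0.002] z [-0.002  0.002 -1.   ] q [-0.19  0.14  2.04  0.    0.97 -1.65] F [-1.8 -0.5 13.6] op 0.2
box frame mm [-62.1   3.2  88.4]
```

{"method": "send_rows", "body": {"translation": [[0,0,0.04],[0,0,0],[0,0,0]], "rotation": [[0,0,0],[0,0,0],[0,0,0]], "grip": [0,0,0]}}

```text
time: 47.82
eef_pos: [0.5293, 0.0017, 0.0883]
tcp_rot: [0.058, 0.998, 0.001, -0.001]
contact_force: [-4.4, 0.7, 18.5]
opening: 0.0
```

{"method": "send_rows", "body": {"translation": [[0,0,-0.2],[0,0,-0.2],[0,0,-0.1]], "rotation": [[0,0,0],[0,0,0],[0,0,0]], "grip": [0,0,0]}}

```text
time: 48.2
eef_pos: [0.5275, 0.0021, 0.0993]
tcp_rot: [0.058, 0.998, 0.001, -0.002]
contact_force: [0.5, -0.5, -1.0]
opening: -0.002
```

```bash
python3 -c "
from h import *
box()"
```

```text
t 48.2 p [0.5275 0.0021 0.0993] x [-0.993  0.116  0.005] z [-0.005  0.003 -1.   ] q [-0.19  0.12  2.03  0.    0.99 -1.65] F [ 0.5 -0.5 -1. ] op -0.2
box frame mm [-63.9   3.3  99.3]
```

{"method": "send_rows", "body": {"translation": [[0,0,-1],[0,0,-1],[0,0,-1],[0,0,-1],[-0.13,-0.98,0]], "rotation": [[0,0,0],[0,0,0],[0,0,0],[0,0,0],[0,0,0]], "grip": [0,0,0,0,40]}}

```text
time: 48.82
eef_pos: [0.5304, -0.0275, 0.2229]
tcp_rot: [0.057, 0.998, 0.001, 0.001]
contact_force: [-0.2, 0.3, -0.4]
opening: 0.2
```

{"method": "send_rows", "body": {"translation": [[-0.13,-0.98,0],[-0.13,-0.98,0],[-0.13,-0.98,0],[-0.13,-0.98,0],[-0.13,-0.98,0]], "rotation": [[0,0,0],[0,0,0],[0,0,0],[0,0,0],[0,0,0]], "grip": [85,85,85,85,85]}}

```text
time: 49.45
eef_pos: [0.5309, -0.177, 0.2187]
tcp_rot: [0.058, 0.998, 0.002, -0.002]
contact_force: [0.1, -0.3, 0.0]
opening: 0.996
```

{"method": "send_rows", "body": {"translation": [[-0.13,-0.98,0],[-0.13,-0.98,0],[-0.13,-0.98,0],[-0.13,-0.98,0],[-0.13,-0.98,0]], "rotation": [[0,0,0],[0,0,0],[0,0,0],[0,0,0],[0,0,0]], "grip": [85,85,85,85,85]}}

```text
time: 50.08
eef_pos: [0.5334, -0.3251, 0.2182]
tcp_rot: [0.058, 0.998, 0.002, -0.002]
contact_force: [-0.1, 0.2, 0.4]
opening: 0.997
```

{"method": "send_rows", "body": {"translation": [[-0.13,-0.98,0],[-0.13,-0.98,0],[0,0,0],[0,0,0]], "rotation": [[0,0,0],[0,0,0],[0,0,-0.44],[0,0,0]], "grip": [85,85,85,85]}}

```text
time: 50.58
eef_pos: [0.5344, -0.3838, 0.218]
tcp_rot: [0.039, 0.999, 0.002, -0.002]
contact_force: [0.1, 0.8, 1.1]
opening: 0.994
```

```bash
python3 -c "
from h import *
to([.5367,-.4138,.031],175.6)
t=cam('top','t19'); b=cv2.imread('pics/top10.png')
d=cv2.absdiff(t['image'],b); s=cam('scene','s19'); d2=cv2.absdiff(s['image'],cv2.imread('pics/scene0.png'))
print('lid region scene diff vs initial',d2[170:235,205:270].mean())
for n,bx in(('mouse',(225,295,270,340)),('stapler',(380,225,425,290)),('calc',(290,190,340,230)),('mug',(145,145,185,190)),('tray',(245,130,310,195))): print(n,d2[bx[1]:bx[3],bx[0]:bx[2]].mean().round(1))
"
```

```text
t 50.58 p [ 0.5344 -0.3838  0.218 ] x [-0.997  0.079  0.004] z [-0.003  0.005 -1.   ] q [-0.78  0.26  1.63  0.    1.25 -2.27] F [0.1 0.8 1.1] op 84.9
shift units [-0.18 -1.02  6.23]
rot units [ 0.05 -0.04 -0.02]
lid region scene diff vs initial 31.289546351084812
mouse 3.1
stapler 2.9
calc 19.3
mug 4.7
tray 8.7
```

{"method": "send_rows", "body": {"translation": [[-0.15,-1,1],[0,0,1],[0,0,0]], "rotation": [[0.05,0,0],[0,0,0],[0,0,0]], "grip": [85,85,85]}}

```text
time: 51.05
eef_pos: [0.5356, -0.4123, 0.1555]
tcp_rot: [0.039, 0.999, 0.002, -0.003]
contact_force: [-0.1, 0.5, -0.3]
opening: 0.991
```

```bash
python3 -c "
from h import *
to([.5367,-.4138,.031],175.6)
a=cam('scene','s20')['image']; b=cam('top','t20')['image']
cv2.imwrite('pics/v20.png',np.hstack([cv2.resize(b[110:270,200:420],(400,291),interpolation=cv2.INTER_CUBIC),cv2.resize(a[80:240,150:370],(400,291),interpolation=cv2.INTER_CUBIC)]))"
```

```text
t 51.05 p [ 0.5356 -0.4123  0.1555] x [-0.997  0.078  0.007] z [-0.007  0.004 -1.   ] q [-0.81  0.36  1.63 -0.    1.16 -2.3 ] F [-0.1  0.5 -0.3] op 84.6
shift units [-0.07 -0.06  4.15]
rot units [ 0.04 -0.08 -0.01]
```

View pics/v20.png

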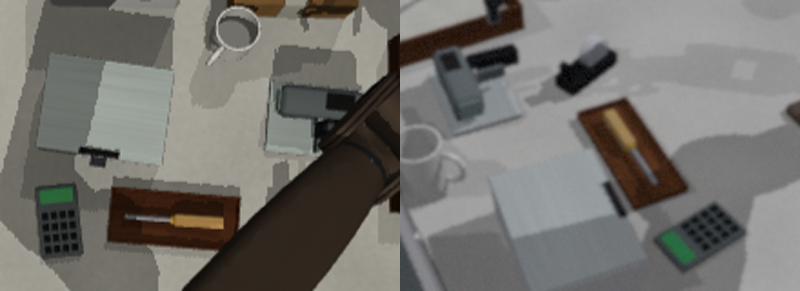

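{"method": "send_rows", "body": {"translation": [[-0.05,-0.04,1],[0,0,1],[0,0,0.8],[0,0,0.5],[0,0,0]], "rotation": [[0,-0.05,0],[0,0,0],[0,0,0],[0,0,0],[0,0,0]], "grip": [85,85,85,85,85]}}

```text
time: 51.78
eef_pos: [0.5388, -0.4155, 0.0604]
tcp_rot: [0.039, 0.999, -0.001, 0.001]
contact_force: [0.4, 0.3, 0.4]
opening: 0.993
```

```bash
python3 -c "
from h import *
to([.5367,-.4138,.031],175.6)"
```

```text
t 51.77 p [ 0.5388 -0.4155  0.0604] x [-0.997  0.078 -0.003] z [ 0.003 -0.002 -1.   ] q [-0.81  0.47  1.67  0.    1.   -2.3 ] F [0.4 0.3 0.4] op 84.8
shift units [0.08 0.05 0.98]
rot units [-0.02  0.03 -0.01]
```

{"method": "send_rows", "body": {"translation": [[0.07,0.05,0.5],[0,0,0.4],[0,0,0.08],[0,0,0],[0,0,0]], "rotation": [[0,0,0],[0,0,0],[0,0,0],[0,0,0],[0,0,0]], "grip": [85,85,85,85,85]}}

```text
time: 52.4
eef_pos: [0.5372, -0.4145, 0.0315]
tcp_rot: [0.039, 0.999, -0.001, 0.002]
contact_force: [-0.6, -0.2, -0.0]
opening: 0.997
```

{"method": "send_rows", "body": {"translation": [[0,0,0],[0,0,0]], "rotation": [[0,0,0],[0,0,0]], "grip": [60,55], "squeeze": 30}}

```text
time: 52.65
eef_pos: [0.537, -0.4133, 0.0314]
tcp_rot: [0.039, 0.999, 0.0, 0.001]
contact_force: [-0.3, 3.6, 2.7]
opening: 0.647
```

```bash
python3 -c "
from h import *
to([.5367,-.4138,.031],175.6)"
```

```text
t 52.65 p [ 0.537  -0.4133  0.0314] x [-0.997  0.078 -0.003] z [ 0.003  0.    -1.   ] q [-0.81  0.5   1.68  0.    0.95 -2.3 ] F [-0.3  3.6  2.7] op 55.3
shift units [ 0.01 -0.02  0.01]
rot units [ 0.    0.03 -0.02]
```

{"method": "send_rows", "body": {"translation": [[0,0,0],[0,0,0],[0,0,0],[0,0,0]], "rotation": [[0,0,0],[0,0,0],[0,0,0],[0,0,0]], "grip": [30,30,30,30], "squeeze": 40}}

```text
time: 53.15
eef_pos: [0.5368, -0.4149, 0.032]
tcp_rot: [0.038, 0.999, -0.002, 0.002]
contact_force: [-2.9, 0.3, 5.0]
opening: 0.461
```

```bash
python3 -c "
from h import *
to([.5367,-.4138,.031],175.6)"
```

```text
t 53.15 p [ 0.5368 -0.4149  0.032 ] x [-0.997  0.077 -0.003] z [ 0.003 -0.003 -1.   ] q [-0.81  0.5   1.68 -0.    0.95 -2.3 ] F [-2.9  0.3  5. ] op 39.4
shift units [0.01 0.04 0.03]
rot units [-0.03  0.04 -0.  ]
```

{"method": "send_rows", "body": {"translation": [[0,0,0],[0,0,0],[0,0,0],[0,0,0]], "rotation": [[0,0,0],[0,0,0],[0,0,0],[0,0,0]], "grip": [25,25,25,25], "squeeze": 80}}

```text
time: 53.65
eef_pos: [0.5368, -0.4152, 0.0322]
tcp_rot: [0.038, 0.999, -0.002, 0.002]
contact_force: [-2.7, -2.8, 6.2]
opening: 0.452
```

```bash
python3 -c "
from h import *
to([.5367,-.4138,.031],175.6)"
```

```text
t 53.65 p [ 0.5368 -0.4152  0.0322] x [-0.997  0.076 -0.003] z [ 0.003 -0.004 -1.   ] q [-0.81  0.5   1.68 -0.    0.95 -2.3 ] F [-2.7 -2.8  6.2] op 38.6
shift units [0.01 0.05 0.04]
rot units [-0.04  0.04  0.01]
```

{"method": "send_rows", "body": {"translation": [[0,0,0],[0,0,0],[0,0,0],[0,0,0],[0,0,0]], "rotation": [[0,0,0],[0,0,0],[0,0,0],[0,0,0],[0,0,0]], "grip": [85,85,85,85,85]}}

```text
time: 54.28
eef_pos: [0.5371, -0.4145, 0.0312]
tcp_rot: [0.039, 0.999, -0.001, 0.002]
contact_force: [-0.8, -0.5, 0.5]
opening: 0.996
```

```bash
python3 -c "
from h import *
to([.5367,-.4138,.2],175.6)"
```

```text
t 54.27 p [ 0.5371 -0.4145  0.0312] x [-0.997  0.078 -0.004] z [ 0.004 -0.003 -1.   ] q [-0.81  0.5   1.68  0.    0.95 -2.3 ] F [-0.8 -0.5  0.5] op 85.0
shift units [-0.01  0.01 -5.63]
rot units [-0.03  0.04 -0.02]
```

{"method": "send_rows", "body": {"translation": [[0,0,-0.7],[0,0,-1],[0,0,-1],[0,0,-1],[0,0,-1]], "rotation": [[0,0,0],[0,0,0],[0,0,0],[0,0,0],[0,0,0]], "grip": [85,85,85,85,85]}}

```text
time: 54.9
eef_pos: [0.5367, -0.4142, 0.1751]
tcp_rot: [0.039, 0.999, -0.002, 0.003]
contact_force: [0.3, -0.3, 0.1]
opening: 0.994
```

{"method": "send_rows", "body": {"translation": [[0,0,-1],[0,0,-1],[0,0,-1],[0,0,0],[0,0,0]], "rotation": [[0,0,0],[0,0,0],[0,0,0],[0,0,0],[0,0,0]], "grip": [85,85,85,85,85]}}

```text
time: 55.52
eef_pos: [0.5358, -0.4134, 0.2615]
tcp_rot: [0.039, 0.999, -0.001, 0.001]
contact_force: [0.6, -0.3, 0.1]
opening: 0.995
```

```bash
python3 -c "
from h import *
log()
a=cam('scene','s21')['image']; cv2.imwrite('pics/v21.png',cv2.resize(a,(800,600),interpolation=cv2.INTER_CUBIC)); cam('top','t21')"
```

```text
t 55.52 p [ 0.5358 -0.4134  0.2615] x [-0.997  0.078 -0.003] z [ 0.003 -0.002 -1.   ] q [-0.81  0.27  1.54  0.    1.33 -2.3 ] F [ 0.6 -0.3  0.1] op 84.9
```

View pics/v21.png

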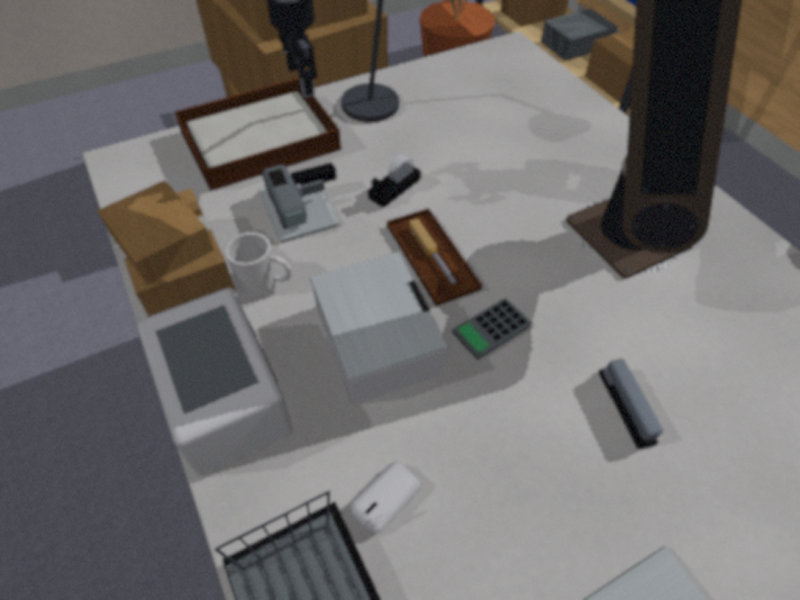

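```bash
python3 -c "
from plant import ticket
print(ticket.sign_off())"
```

```text
the job is handed in; nothing more can be done
None
```

I carried out the whole sequence and handed the job in at about 55 s of the allowed 210 s.

**What was done, in order:**
1. I pushed the release rod about 56 mm into the slot, and the lid sprang open. The rod then went back in its tray.
2. I laid both loose packs flat in the bay. Only two packs were ever visible in any view.
3. I pushed the lid over from behind and pressed it shut. The force peaked and then dropped, and when I lifted off there was no force left on the tool, so it had latched.
4. I squeezed the trigger, released it, and raised the arm clear.

**Last checks:**
- **Final picture:** it shows the lid shut, the rod wholly in its tray, and the bystanders where they started. The arm was clear, with contact force near zero.
- **Trigger:** I have no direct reading of its angle. The opening was 39.4 mm at 40 N and 38.6 mm at 80 N, against 39 mm for a full squeeze, so I take it to have been against its stop.

**Harder contacts than intended:** a reading of about 51 N as the held rod touched the tray floor, and about 40 N as the first pack touched the bay floor. Both came through the held object, not the gripper's body, and stayed below the 120 N wrist limit.

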